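# Sweep up a broken mortar and snap the shard pan shut

### The arm

A 6-joint arm with a two-finger parallel gripper is mounted at the origin on a cart in front of the work surface, level with it; the furniture and walls round the work are solid. World frame = base frame: x ahead of the robot, y to its left, z up, the work surface at z = 0. Lengths are in m, angles in rad, forces in N, time in s.
With the tool pointing down it reaches from about 0.3 to 0.875 m from the base axis. Payload 6.4 kg.
Tool frame: the origin (TCP) lies at the very end of the fingers, on their centre line; the grasp point (between the pads) lies 19 mm behind it (ctrl.tcp_to_grasp is the distance from the TCP to the grasp point, in m); z points along the fingers, y is the direction in which the jaws open and shut (so a half turn about z gives the same grasp; the last joint's range is limited). The gripper opens to 85 mm and grips with 20 to 120 N. Pads are 22 mm wide; open, the fingers measure 114 mm over their backs; the gripper's body (76 mm by 85 mm) begins 54 mm behind the grasp point. The pads swing forward as they close: fully open they stand 13 mm farther back than shut.
Start: joints at [-1.326, 0.181, 1.607, -0, 1.354, -0.206], TCP at [0.251, -0.518, 0.231] pointing down, gripper open.
Joint ranges: [-2.99, 2.99], [-0.89, 2.07], [0.3, 2.58], [-1.14, 4.28], [0, 2.63], [-3.12, 3.12]. Speed limits (rad/s): [2.57, 2.57, 3.01, 3.14, 3.14, 3.14].

### API

Orientations are given as a unit quaternion [w, x, y, z].
In Python, from bench import ctrl gives the robot as it stands. The module is installed in compiled form; this text tells all that it offers.
- The arm moves only by the tool drive_tool, never from a script. Its argument "deltas" is a list of rows, each an object with "slide": the shift along the tool's x, y, z as a fraction of full scale, a list of three; "delta_rot": the turn, a rotation vector about the tool's x, y, z as a fraction of full scale, a list of three; "hand": the opening, from 0 (shut) to 1 (fully open). In form: [{"slide": [tx, ty, tz], "delta_rot": [wx, wy, wz], "hand": hand}, ...]. A call has exactly 5 rows; each row shifts and turns the commanded pose from where the row before left it, along the tool's axes as they then stand; what a row does not reach is not made up. Full scale, the value 1, is 50 mm for a shift and 180 degrees for a turn. A row lasts 1/8 s, in which the tool goes at most 62.5 mm and 10.7 degrees, less where a joint would pass 70% of its speed; a pose out of reach is approached as far as the arm can. A call with a number of a shift or a turn outside -1 to 1 is refused whole. A call with a gripper value outside its range is refused whole. The fingers move at their own pace and stop on an object; the grip force is fixed at half the most. Time passes only in rows, so rows that do not move let the fingers close, or fill a call up. It gives the time, the measured TCP pose, the force and the opening at its end, in the units of the state.
- ctrl.get_obs(): the state, without advancing time (a new reading comes with each control period).
- ctrl.camera(name): name is "side" or "top"; returns a dict with "frame" (400x640x3 uint8, red, green, blue), "mtx" (3x3 intrinsics, pixels), "dist" ([k1, k2, p1, p2, k3] as OpenCV has them; the pictures are not rectified), "R" (3x3) and "t" (3): a world point X has camera coordinates R X + t. Camera axes: x right, y down, z forward; pixel columns grow to the right and rows downward; lengths in m; the calibration is good to about 2 mm. A picture is of the moment at which its call begins. There is no depth.
- ctrl.hand_in(): hands the job in, once; it reports no verdict.
The state is a dict: "time_s": time; "q": joint angles; "dq": joint speeds; "joint_efforts": joint torques, N m; "eef_pos": TCP position; "eef_rot": TCP orientation; "wrist_force": force on the tool from outside, world axes, zero at the start; "torque": the same for the moment, N m; "opening": opening from 0.0 (shut) to 1.0 (fully open).
Only numpy, scipy, OpenCV 4.12 (cv2) and the standard library are available. Lean on these libraries where they do the work, as an engineer would, in place of code of your own. Each camera call takes 0.05 s, during which the arm holds its last target.

### The job

A porcelain mortar has broken on the bench: with the hand brush, sweep all four sharp pieces into the open shard pan without ever touching them with the gripper or arm. Stand the brush back on the bench on its bristles, clear of the pan, and close the pan's lid and press it down until both roller catches have clicked and it is fully shut. The pestle is whole: leave it and the other things on the bench where they are.

Things in the scene. Friction and masses are not known exactly. Their poses are not given: they have to be found in the camera images.
- foot_piece: White porcelain foot of the broken mortar: a shallow cup with a jagged rim, 77 mm across, 29 mm high. Origin: middle of its underside, z up.
- wall_a: White curved wall piece of the mortar (about 7 mm thick): 36 x 83 x 33 mm; it lies hollow side down like a small arch. Origin: middle of its underside as found, long side along its y, z up as found (it may turn over when swept).
- wall_b: Second white curved wall piece, 38 x 81 x 28 mm, otherwise like wall_a.
- wall_c: Third white curved wall piece, 38 x 86 x 31 mm, otherwise like wall_a.
- brush: Hand brush standing on its bristles: wooden back 172 mm long (its x), 48 mm wide (y), 40 to 62 mm up; on it a rib to grip, 118 mm long (x), 26 mm wide (y), from 62 up to 93 mm; below, a brown bristle block, 168 x 44 mm, that yields up to 6 mm when pressed with 3 to 9 N. Origin: middle of the underside of the bristles, z up. 0.25 kg.
- pan: Open shard pan of bare sheet metal, fixed to the bench. Origin: on the bench under the middle of the tray; its -x axis points out of the mouth, +x to the hinge side. Inside x -90 to +90 mm, y -140 to +140 mm, floor 3 mm up; walls 75 mm high, 3 mm thick at both sides and the back. Spring roller catches stand outside the side walls at x = -69, out to y = +-161 mm, 80 mm high.
- pan_mouth (a point): Middle of the lip at the pan's open side, on the pan's x axis at x = -90 mm. The ramp rises from 0 at x = -127 mm to a lip 7 mm high at x = -95 and falls to the 3 mm floor at x = -85. Wings 30 mm high beside the ramp flare from y = +-140 mm at x = -90 to +-150 at x = -128, with a rolled end.
- lid (a joint): Angle of the pan's lid: 0 fully shut; 1.6 to 1.85 at the start (standing open, leaning back); range 0 to 1.9. The stiff hinge holds the lid at any angle. Near 0.07 the lid meets the two roller catches, which take some 12 N at its front edge to pass; past 0.025 they pull it shut.
- lid_hinge (a point): Middle of the hinge axis on top of the back wall: 96 mm from the pan's origin along its +x, 77 mm up; the axis runs along the pan's y. Lid: a 3 mm sheet, 192 mm long from the hinge, 300 mm wide, with a 50 mm flap along its front edge (points down when shut, toward the mouth when open) and a rubber tab that sticks out 20 mm at the edge's middle.
- lid_edge (a point): Point on the outer face of the lid (the top when shut), on its middle line, 170 mm from the hinge: where to push and press.
- pestle: The mortar's pestle, whole: white porcelain rod 124 mm long with a thicker head 32 mm across, lying on the bench. Origin: middle of its underside, head toward -x. Leave it.
- timer: Bench timer, white slab 68 x 68 x 19 mm. Origin under its middle. Leave it.
- petri: Petri dish, 91 mm across, 16 mm high. Origin under its middle. Leave it.
- stain_bottle: Small brown bottle with a white cap, 34 mm across, 78 mm high. Origin under its middle. Leave it.
- weigh_boat: White square weighing boat, 63 x 63 x 15 mm. Origin under its middle. Leave it.
Things that resemble listed ones, but are neither listed nor needed, are in the scene too. What is shaped like the foot_piece but yellow is not meant.

How it is judged:
By the outcome, as a careful person would: the job done as asked, in the order asked, and still so for the second after the job is handed in, with the robot touching nothing.
It also fails if it takes over 72 s, if anything falls off the work surface, if the arm or the gripper's body presses on something with over 40 N, if the wrist force passes 120 N, or if a joint passes its speed limit or range.

## Working session

There is one attempt and no reset: what is moved stays moved. The work goes in short steps, Python scripts to look and compute and a tool call to move; the robot and the scene stay as the last step left them, time stands still between calls to the robot, and variables do not carry over. Pictures are saved under pics/ and viewed, and the job is handed in when it is done.

Besides the shell and the picture viewer there is one more tool, called after "Emit:" by a JSON object that holds its "method" and its "body", one argument or row to a line. drive_tool: Moves the arm, as the interface text tells. Its arguments: {"type":"object","properties":{"deltas":{"type":"array","items":{"type":"object","properties":{"slide":{"type":"array","items":{"type":"number"}},"delta_rot":{"type":"array","items":{"type":"number"}},"hand":{"type":"number"}}}}},"required":["deltas"]}

```bash
mkdir -p pics
python3 - <<'E'
from bench import ctrl
import cv2
o=ctrl.get_obs();print(o)
for n in("side","top"):
    c=ctrl.camera(n);cv2.imwrite(f"pics/{n}0.png",cv2.resize(c["frame"][:,:,::-1],(800,500)));
    cv2.imwrite(f"pics/{n}0raw.png",c["frame"][:,:,::-1])
    print(n,c["mtx"],c["dist"],c["R"],c["t"])
E
```

```text
{'time_s': 0.0, 'q': array([-1.32631790e+00,  1.81537572e-01,  1.60802344e+00,  8.84504939e-06,
        1.35381535e+00, -2.06298863e-01]), 'dq': array([-0.00041221, -0.00043993,  0.00053577,  0.00151831, -0.001506  ,
       -0.00193032]), 'joint_efforts': array([ 1.44599169e-03, -4.44874156e+01, -3.51332188e+01, -2.07684393e-04,
        9.11073148e-03,  1.23580352e-05]), 'eef_pos': array([ 0.25038688, -0.516994  ,  0.23037866]), 'eef_rot': array([-8.91772959e-04,  9.74707150e-01,  2.23484174e-01, -1.27070596e-05]), 'wrist_force': array([-0.27748799,  0.33342598, -0.29156034]), 'torque': array([ 0.01295779,  0.02103622, -0.02643861]), 'opening': 0.994772202539255}
side [[405.17112613   0.         316.67204204]
 [  0.         405.17112613 201.13268353]
 [  0.           0.           1.        ]] [-0.05388449  0.          0.          0.          0.        ] [[ 9.26638350e-01 -3.75953891e-01  2.00124694e-04]
 [-2.07748025e-01 -5.12493771e-01 -8.33181189e-01]
 [ 3.13340273e-01  7.72016066e-01 -5.53000060e-01]] [-0.46609818  0.16512156  1.08285207]
top [[415.92023125   0.         321.79423995]
 [  0.         415.92023125 200.01992566]
 [  0.           0.           1.        ]] [-0.07157366  0.          0.          0.          0.        ] [[-0.01925924 -0.99976355 -0.010096  ]
 [-0.99883753  0.01968574 -0.0440006 ]
 [ 0.04418895  0.00923685 -0.99898049]] [-0.01040216  0.48803489  1.1901283 ]
```

View pics/side0.png

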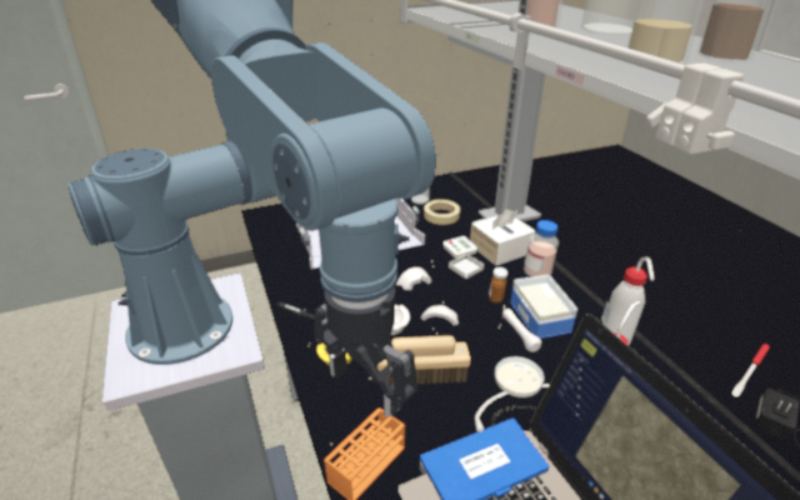

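View pics/top0.png

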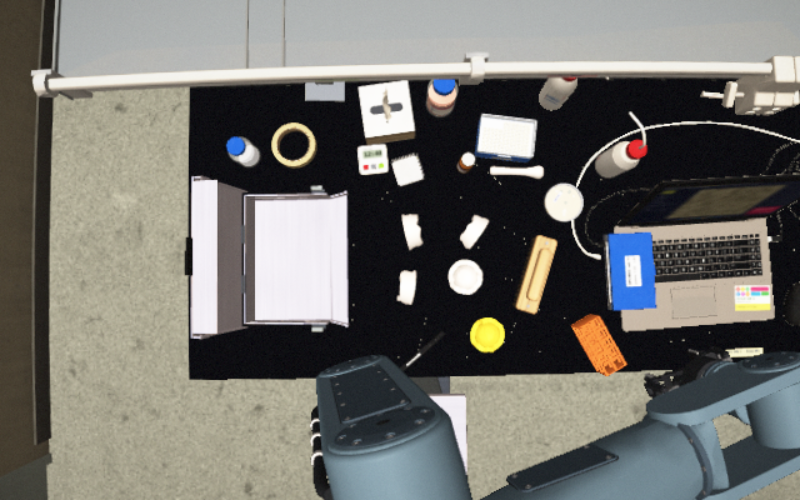

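```bash
cat > h.py <<'E'
import numpy as np,cv2
from bench import ctrl
def w(c,uv,z=0.):
    p=cv2.undistortPoints(np.array([[uv]],float),c["mtx"],c["dist"])[0,0]
    d=c["R"].T@np.array([p[0],p[1],1]);o=-c["R"].T@c["t"]
    return o+d*(z-o[2])/d[2]
def px(c,X):
    r,_=cv2.Rodrigues(c["R"]);return cv2.projectPoints(np.array(X,float).reshape(-1,3),r,c["t"],c["mtx"],c["dist"])[0][:,0]
def crop(c,x0,y0,x1,y1,name):
    f=c["frame"][y0:y1,x0:x1,::-1];s=min(800/(x1-x0),600/(y1-y0))
    cv2.imwrite(name,cv2.resize(f,None,fx=s,fy=s,interpolation=cv2.INTER_CUBIC));print(name,"scale",s)
E
python3 - <<'E'
from h import *
c=ctrl.camera("top")
crop(c,140,130,300,280,"pics/a.png");crop(c,300,150,480,285,"pics/b.png")
print("cam",-c["R"].T@c["t"])
s=.8
for n,uv,z in [("pan lip-ramp far",(348,193),0),("ramp near",(348,326),0),("catch far",(318,188),.08),("catch near",(318,328),.08),("foot",(465,277),.029),("yellow",(487,335),.03),("brush a",(545,238),.06),("brush b",(527,313),.06),("wa",(412,231),.03),("wb",(474,232),.03),("wc",(407,287),.03),("table near",(400,378),0),("table left",(190,280),0),("pestle",(517,171),.015),("timer",(372,159),.02),("boat",(407,169),.01),("bottle",(466,162),.07),("petri",(564,202),.016),("lidtopfar",(193,178),.27),("rail",(480,68),.3),("rack",(597,345),.03)]:
    print(n,w(c,(uv[0]*s,uv[1]*s),z).round(3))
E
```

```text
pics/a.png scale 4.0
pics/b.png scale 4.444444444444445
cam [ 0.43467671 -0.03100006  1.21028376]
pan lip-ramp far [0.625 0.105 0.   ]
ramp near [0.314 0.11  0.   ]
catch far [0.625 0.162 0.08 ]
catch near [0.319 0.166 0.08 ]
foot [ 0.423 -0.161  0.029]
yellow [ 0.291 -0.208  0.03 ]
brush a [ 0.506 -0.338  0.06 ]
brush b [ 0.341 -0.293  0.06 ]
wa [ 0.53  -0.043  0.03 ]
wb [ 0.525 -0.184  0.03 ]
wc [ 0.403 -0.029  0.03 ]
table near [ 0.192 -0.009  0.   ]
table left [0.427 0.483 0.   ]
pestle [ 0.666 -0.29   0.015]
timer [0.7   0.046 0.02 ]
boat [ 0.677 -0.035  0.01 ]
bottle [ 0.678 -0.166  0.07 ]
petri [ 0.592 -0.397  0.016]
lidtopfar [0.618 0.363 0.27 ]
rail [ 0.799 -0.169  0.3  ]
rack [ 0.262 -0.459  0.03 ]
```

View pics/a.png

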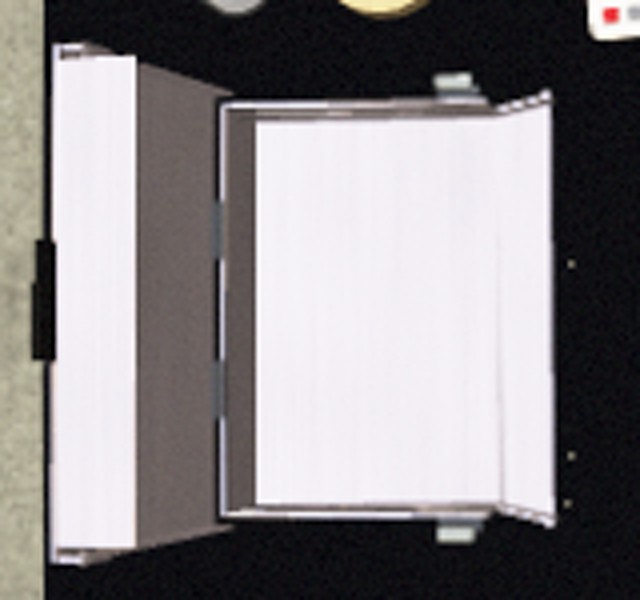

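View pics/b.png

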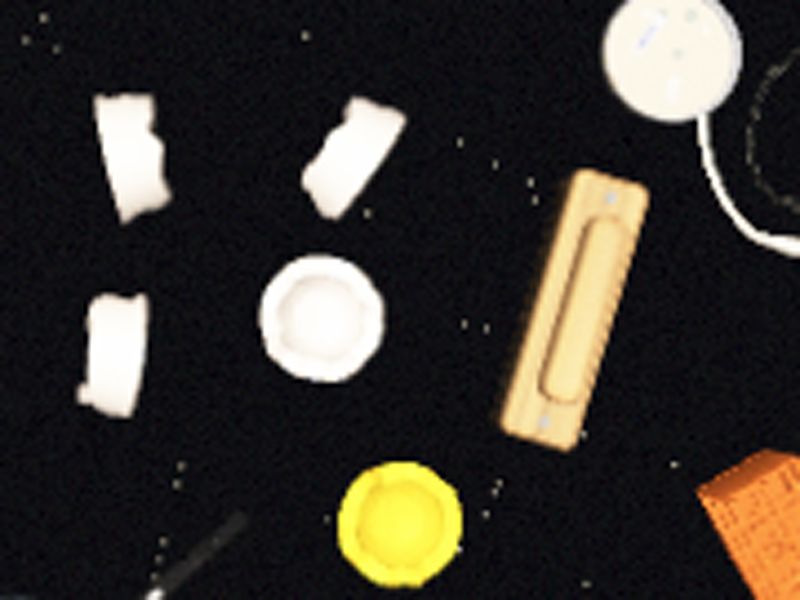

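Run:
```python
from h import *
c=ctrl.camera("top")
k=40/9
f=lambda u,v,z:w(c,(300+u/k-.5,150+v/k-.5),z)[:2]
B=np.array([f(*p,.062) for p in [(577,169),(649,187),(573,451),(500,429)]]);print(B.round(4),B.mean(0))
a=B[:2].mean(0)-B[2:].mean(0);print("len",np.linalg.norm(a),"ang",np.degrees(np.arctan2(a[1],a[0])), "wid",np.linalg.norm(B[0]-B[1]))
R=np.array([f(*p,.093) for p in [(592,215),(628,222),(575,404),(539,395)]]);print(R.mean(0))
for n,pts in dict(a=[(95,97),(153,97),(170,195),(122,222)],b=[(352,97),(405,115),(340,217),(303,185)],c=[(92,295),(147,295),(132,416),(80,400)]).items():
  print(n,[f(*p,.01).round(3) for p in pts])
print("yellow",f(400,585,.01),f(400,462,.03),f(338,520,.02),f(462,520,.02))
print("foot",f(320,382,.01),f(320,256,.03),f(260,318,.02),f(385,318,.02))
g=lambda u,v,z:w(c,(140+u/4-.5,130+v/4-.5),z)[:2]
print("pan wing tips",g(551,95,.03),g(553,522,.03),"catch",g(453,75,.08),g(457,540,.08),"hinge wall top",g(222,104,.076),g(222,517,.076),"lid flap top edge",g(52,48,.265),g(52,560,.265),"flap other",g(137,56,.27),"tab",g(33,300,.27))
```

```text
[[ 0.5143 -0.3193]
 [ 0.5022 -0.3642]
 [ 0.339  -0.3117]
 [ 0.3537 -0.2665]] [ 0.42729113 -0.31542035]
len 0.17020057055080148 ang -18.01664761726262 wid 0.04656486250432086
[ 0.42726163 -0.31296168]
a [array([ 0.571, -0.019]), array([ 0.57 , -0.057]), array([ 0.506, -0.066]), array([ 0.489, -0.035])]
b [array([ 0.568, -0.186]), array([ 0.555, -0.221]), array([ 0.49 , -0.177]), array([ 0.511, -0.153])]
c [array([ 0.442, -0.014]), array([ 0.441, -0.05 ]), array([ 0.363, -0.039]), array([ 0.374, -0.005])]
yellow [ 0.25075697 -0.2098864 ] [ 0.33185188 -0.20866907] [ 0.29471807 -0.16950342] [ 0.29297554 -0.24920367]
foot [ 0.38286815 -0.16101628] [ 0.46399606 -0.16074776] [ 0.42513925 -0.12229422] [ 0.42352396 -0.20275169]
pan wing tips [0.6234009  0.10483912] [0.31933361 0.10791338] catch [0.63081573 0.16645024] [0.31303679 0.16762372] hinge wall top [0.61531085 0.32860725] [0.33043224 0.33045222] lid flap top edge [0.62077819 0.36966383] [0.32420678 0.37021231] flap other [0.613653   0.31706411] tab [0.47384393 0.37836304]
```

Emit:
{"method": "drive_tool", "body": {
  "deltas": [
    {"slide":[0,0,0],"delta_rot":[0,0,0.059],"hand":1},
    {"slide":[0,0,0],"delta_rot":[0,0,0.059],"hand":1},
    {"slide":[0,0,0],"delta_rot":[0,0,0.059],"hand":1},
    {"slide":[0,0,0],"delta_rot":[0,0,0.059],"hand":1},
    {"slide":[0,0,0],"delta_rot":[0,0,0],"hand":1}
  ]
}}

```text
time_s: 0.82
eef_pos: [0.2505, -0.5174, 0.231]
eef_rot: [-0.0, 0.99, -0.144, -0.0]
wrist_force: [-0.1, -0.5, 0.3]
opening: 0.997
```

```bash
cat >> h.py <<'E'
from scipy.spatial.transform import Rotation as Rn
def to(pos,yaw=None):
    o=ctrl.get_obs();q=o["eef_rot"];R=Rn.from_quat([q[1],q[2],q[3],q[0]])
    M=R.as_matrix();print("t",round(o["time_s"],2),"tcp",o["eef_pos"].round(4),"toolx yaw",np.degrees(np.arctan2(M[1,0],M[0,0])).round(2),"F",o["wrist_force"].round(1),"open",round(o["opening"],3))
    print("slide total units",((M.T@(np.array(pos)-o["eef_pos"]))/.05).round(3))
    if yaw is not None:
        T=Rn.from_matrix(np.array([[np.cos(yaw),np.sin(yaw),0],[np.sin(yaw),-np.cos(yaw),0],[0,0,-1]]))
        print("rot units",((R.inv()*T).as_rotvec()/np.pi).round(4))
E
python3 -c "
from h import *
to([.427,-.3145,.13],np.radians(-17.2))"
```

```text
t 0.82 tcp [ 0.2505 -0.5174  0.231 ] toolx yaw -16.55 F [-0.1 -0.5  0.3] open 0.997
slide total units [ 2.228 -4.895  2.022]
rot units [-0.0001  0.0001  0.0036]
```

Emit:
{"method": "drive_tool", "body": {
  "deltas": [
    {"slide":[0.4,-0.8,0.1],"delta_rot":[0,0,0.0036],"hand":1},
    {"slide":[0.4,-0.9,0.2],"delta_rot":[0,0,0],"hand":1},
    {"slide":[0.45,-1,0.2],"delta_rot":[0,0,0],"hand":1},
    {"slide":[0.45,-1,0.3],"delta_rot":[0,0,0],"hand":1},
    {"slide":[0.4,-0.9,0.3],"delta_rot":[0,0,0],"hand":1}
  ]
}}

```text
time_s: 1.45
eef_pos: [0.4199, -0.3273, 0.176]
eef_rot: [0.0, 0.989, -0.148, 0.0]
wrist_force: [0.2, -0.6, 0.1]
opening: 1.002
```

```bash
python3 -c "
from h import *
c=ctrl.camera('top');crop(c,340,120,540,270,'pics/c.png')
to([.427,-.3145,.067],np.radians(-17.2))"
```

```text
pics/c.png scale 4.0
t 1.5 tcp [ 0.4219 -0.322   0.1737] toolx yaw -16.88 F [ 0.9  5.  -0.6] open 1.002
slide total units [ 0.057 -0.162  2.134]
rot units [-0.0016  0.0005  0.0018]
```

View pics/c.png

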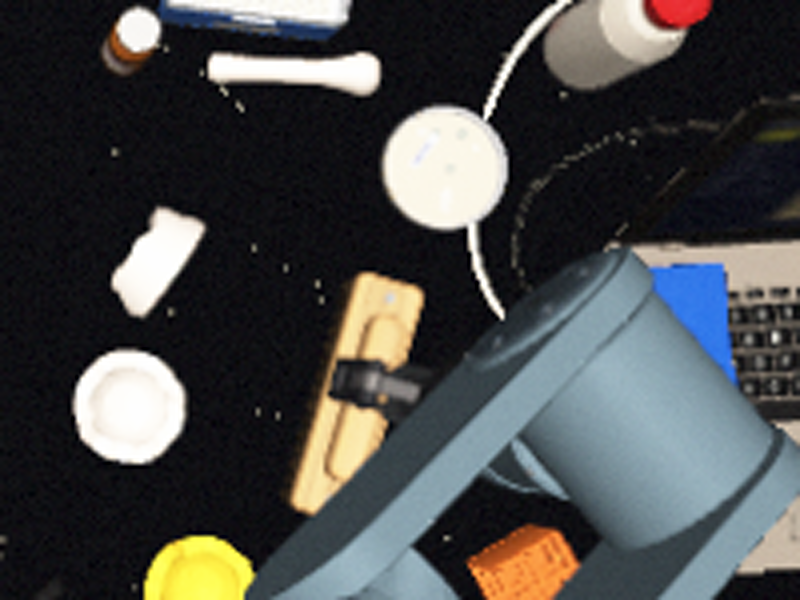

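Emit:
{"method": "drive_tool", "body": {
  "deltas": [
    {"slide":[0,0,0],"delta_rot":[0,0,0],"hand":1},
    {"slide":[0,0,0.4],"delta_rot":[0,0,0],"hand":1},
    {"slide":[0,0,0.4],"delta_rot":[0,0,0],"hand":1},
    {"slide":[0,0,0],"delta_rot":[0,0,0],"hand":1},
    {"slide":[0,0,0],"delta_rot":[0,0,0],"hand":1}
  ]
}}

```text
time_s: 2.12
eef_pos: [0.4187, -0.3301, 0.1373]
eef_rot: [0.001, 0.989, -0.151, 0.0]
wrist_force: [0.8, 0.1, 0.5]
opening: 1.002
```

```bash
python3 -c "
from h import *
to([.427,-.3145,.067],np.radians(-17.2))"
```

```text
t 2.12 tcp [ 0.4187 -0.3301  0.1373] toolx yaw -17.31 F [0.8 0.1 0.5] open 1.002
slide total units [ 0.064 -0.349  1.406]
rot units [ 0.0003 -0.0003 -0.0006]
```

Emit:
{"method": "drive_tool", "body": {
  "deltas": [
    {"slide":[0.06,-0.35,0],"delta_rot":[0,0,0],"hand":1},
    {"slide":[0,0,0.4],"delta_rot":[0,0,0],"hand":1},
    {"slide":[0,0,0.5],"delta_rot":[0,0,0],"hand":1},
    {"slide":[0,0,0.4],"delta_rot":[0,0,0],"hand":1},
    {"slide":[0,0,0.07],"delta_rot":[0,0,0],"hand":1}
  ]
}}

```text
time_s: 2.75
eef_pos: [0.4268, -0.3117, 0.0671]
eef_rot: [-0.001, 0.989, -0.15, -0.001]
wrist_force: [0.8, 0.8, 0.4]
opening: 0.999
```

```bash
python3 -c "
from h import *
c=ctrl.camera('top');crop(c,340,120,540,270,'pics/d.png')
c=ctrl.camera('side');crop(c,240,210,440,360,'pics/ds.png')
to([.427,-.3145,.067],np.radians(-17.2))"
```

```text
pics/d.png scale 4.0
pics/ds.png scale 4.0
t 2.85 tcp [ 0.4274 -0.3127  0.0683] toolx yaw -17.26 F [0.6 0.  1.2] open 1.001
slide total units [0.004 0.037 0.025]
rot units [ 0.     -0.0001 -0.0003]
```

View pics/d.png

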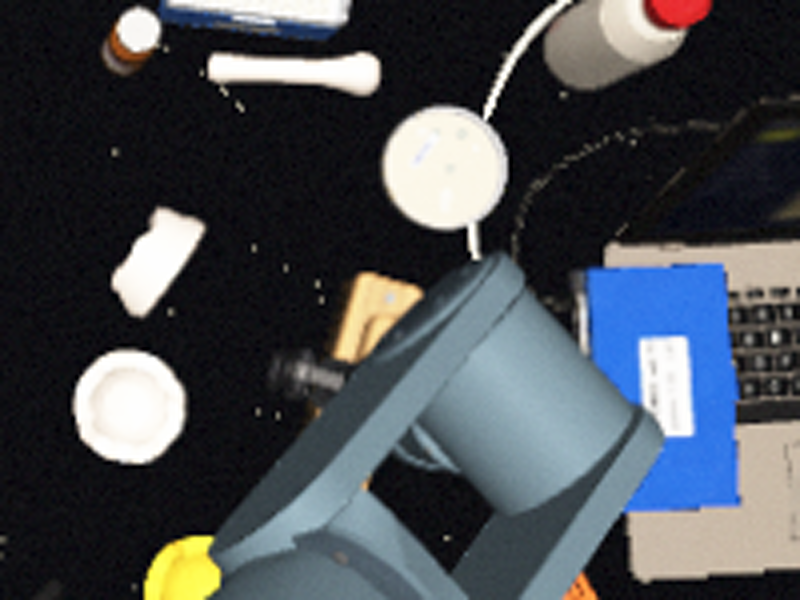

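View pics/ds.png

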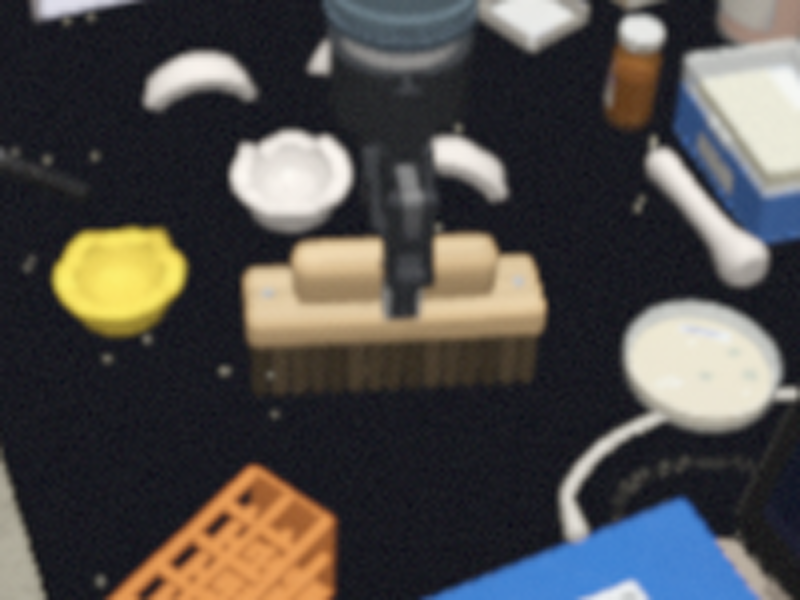

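Emit:
{"method": "drive_tool", "body": {
  "deltas": [
    {"slide":[0,0.03,0.04],"delta_rot":[0,0,0],"hand":0},
    {"slide":[0,0,0],"delta_rot":[0,0,0],"hand":0},
    {"slide":[0,0,0],"delta_rot":[0,0,0],"hand":0},
    {"slide":[0,0,0],"delta_rot":[0,0,0],"hand":0},
    {"slide":[0,0,0],"delta_rot":[0,0,0],"hand":0}
  ]
}}

```text
time_s: 3.48
eef_pos: [0.4266, -0.3148, 0.0661]
eef_rot: [0.0, 0.989, -0.15, 0.0]
wrist_force: [-1.2, -0.8, 1.6]
opening: 0.293
```

```bash
python3 -c "
from h import *
to([.53,-.30,.067],np.radians(0))"
```

```text
t 3.48 tcp [ 0.4266 -0.3148  0.0661] toolx yaw -17.3 F [-1.2 -0.8  1.6] open 0.293
slide total units [ 1.886 -0.897 -0.016]
rot units [ 0.0002 -0.0002 -0.0961]
```

Emit:
{"method": "drive_tool", "body": {
  "deltas": [
    {"slide":[0,0,-0.8],"delta_rot":[0,0,0],"hand":0},
    {"slide":[0,0,0],"delta_rot":[0,0,-0.048],"hand":0},
    {"slide":[0,0,0],"delta_rot":[0,0,-0.048],"hand":0},
    {"slide":[0.8,-0.4,0],"delta_rot":[0,0,0],"hand":0},
    {"slide":[0.8,-0.4,0],"delta_rot":[0,0,0],"hand":0}
  ]
}}

```text
time_s: 4.1
eef_pos: [0.5066, -0.274, 0.1052]
eef_rot: [-0.0, 1.0, -0.001, -0.0]
wrist_force: [0.8, -1.2, -2.8]
opening: 0.289
```

Emit:
{"method": "drive_tool", "body": {
  "deltas": [
    {"slide":[0.8,-0.3,0],"delta_rot":[0,0,0],"hand":0},
    {"slide":[0,0,0],"delta_rot":[0,0,0],"hand":0},
    {"slide":[0,0,0],"delta_rot":[0,0,0],"hand":0},
    {"slide":[0,0,0.3],"delta_rot":[0,0,0],"hand":0},
    {"slide":[0,0,0],"delta_rot":[0,0,0],"hand":0}
  ]
}}

```text
time_s: 4.72
eef_pos: [0.5444, -0.2591, 0.0886]
eef_rot: [-0.001, 1.0, -0.001, -0.002]
wrist_force: [-0.5, -0.6, -2.9]
opening: 0.293
```

```bash
python3 -c "
from h import *
c=ctrl.camera('top');crop(c,300,100,500,250,'pics/e.png')
c=ctrl.camera('side');crop(c,240,160,440,310,'pics/es.png')
to([.55,-.255,.066],np.radians(0))"
```

```text
pics/e.png scale 4.0
pics/es.png scale 4.0
t 4.83 tcp [ 0.5456 -0.2597  0.0901] toolx yaw -0.07 F [-0.4 -0.7 -3. ] open 0.292
slide total units [ 0.089 -0.093  0.483]
rot units [-0.0003  0.0004 -0.0004]
```

View pics/e.png

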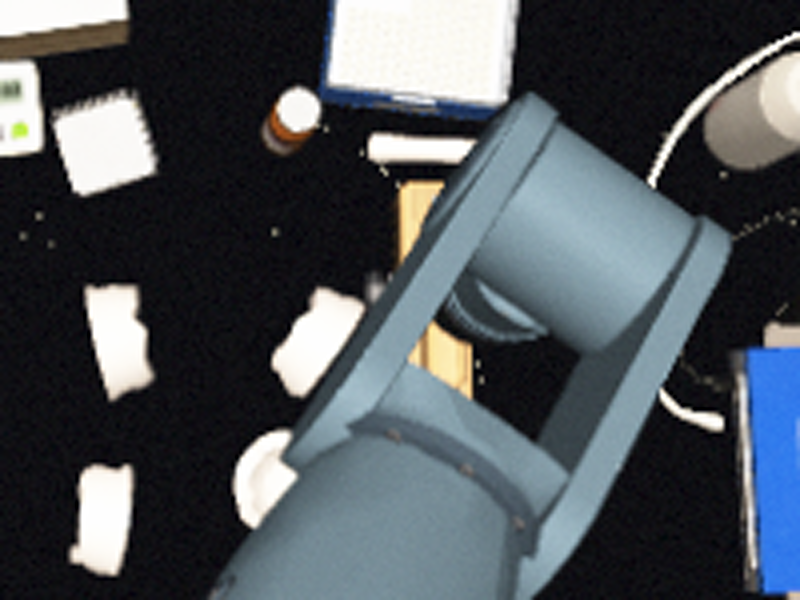

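View pics/es.png

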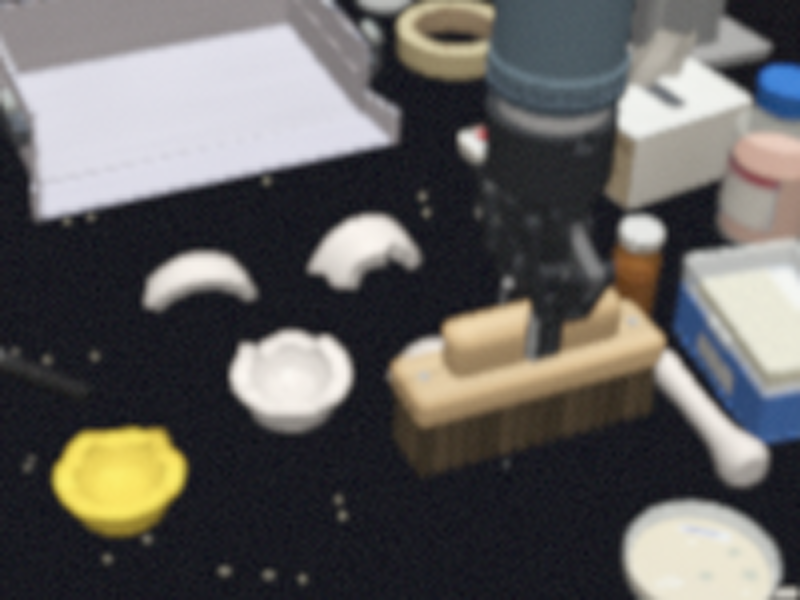

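Emit:
{"method": "drive_tool", "body": {
  "deltas": [
    {"slide":[0,0,0.3],"delta_rot":[0,0,0],"hand":0},
    {"slide":[0,0,0.2],"delta_rot":[0,0,0],"hand":0},
    {"slide":[0,-0.2,0],"delta_rot":[0,0,0],"hand":0},
    {"slide":[0,-0.3,0],"delta_rot":[0,0,0],"hand":0},
    {"slide":[0,-0.3,0],"delta_rot":[0,0,0],"hand":0}
  ]
}}

```text
time_s: 5.45
eef_pos: [0.5471, -0.2188, 0.0666]
eef_rot: [0.001, 1.0, -0.0, 0.001]
wrist_force: [0.8, -3.3, 1.5]
opening: 0.293
```

Emit:
{"method": "drive_tool", "body": {
  "deltas": [
    {"slide":[0,-0.3,0],"delta_rot":[0,0,0],"hand":0},
    {"slide":[0,-0.3,0],"delta_rot":[0,0,0],"hand":0},
    {"slide":[0,-0.3,0],"delta_rot":[0,0,0],"hand":0},
    {"slide":[0,-0.3,0],"delta_rot":[0,0,0],"hand":0},
    {"slide":[0,-0.3,0],"delta_rot":[0,0,0],"hand":0}
  ]
}}

```text
time_s: 6.08
eef_pos: [0.5464, -0.1435, 0.0658]
eef_rot: [0.0, 1.0, -0.0, -0.0]
wrist_force: [0.4, -4.2, 2.2]
opening: 0.293
```

```bash
python3 -c "
from h import *
c=ctrl.camera('top');crop(c,260,100,460,250,'pics/f.png')
c=ctrl.camera('side');crop(c,240,160,440,310,'pics/fs.png')
to([.52,.10,.066],np.radians(0))"
```

```text
pics/f.png scale 4.0
pics/fs.png scale 4.0
t 6.17 tcp [ 0.5462 -0.142   0.0655] toolx yaw 0.04 F [0.1 3.5 2.1] open 0.286
slide total units [-5.21e-01 -4.84e+00  2.00e-03]
rot units [-0.0007  0.0002  0.0002]
```

View pics/f.png

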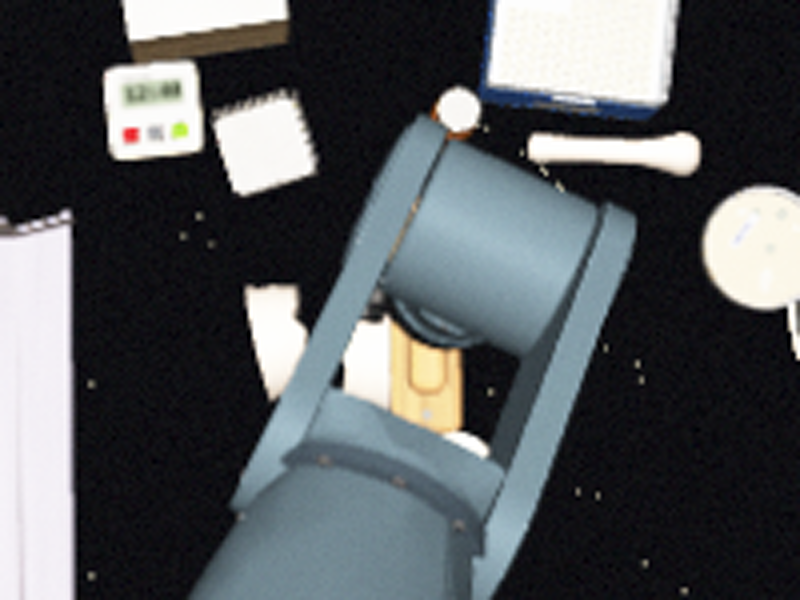

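View pics/fs.png

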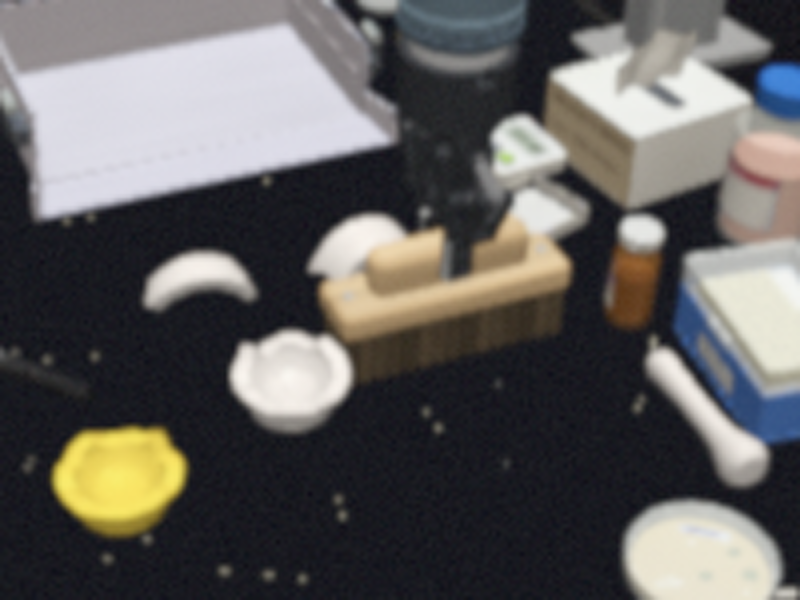

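Emit:
{"method": "drive_tool", "body": {
  "deltas": [
    {"slide":[0,-0.3,0],"delta_rot":[0,0,0],"hand":0},
    {"slide":[0,-0.3,0],"delta_rot":[0,0,0],"hand":0},
    {"slide":[-0.1,-0.3,0],"delta_rot":[0,0,0],"hand":0},
    {"slide":[-0.1,-0.3,0],"delta_rot":[0,0,0],"hand":0},
    {"slide":[-0.1,-0.3,0],"delta_rot":[0,0,0],"hand":0}
  ]
}}

```text
time_s: 6.8
eef_pos: [0.5312, -0.0685, 0.0659]
eef_rot: [0.0, 1.0, -0.0, 0.0]
wrist_force: [1.7, -3.8, 2.3]
opening: 0.291
```

Emit:
{"method": "drive_tool", "body": {
  "deltas": [
    {"slide":[0,-0.3,0],"delta_rot":[0,0,0],"hand":0},
    {"slide":[0,-0.3,0],"delta_rot":[0,0,0],"hand":0},
    {"slide":[0,-0.3,0],"delta_rot":[0,0,0],"hand":0},
    {"slide":[0,-0.3,0],"delta_rot":[0,0,0],"hand":0},
    {"slide":[0,-0.3,0],"delta_rot":[0,0,0],"hand":0}
  ]
}}

```text
time_s: 7.42
eef_pos: [0.5315, 0.0065, 0.0657]
eef_rot: [0.0, 1.0, -0.0, -0.0]
wrist_force: [0.3, -3.4, 1.9]
opening: 0.292
```

```bash
python3 -c "
from h import *
c=ctrl.camera('top');crop(c,180,120,380,270,'pics/g.png')
c=ctrl.camera('side');crop(c,220,120,420,270,'pics/gs.png')
to([.517,.20,.066],np.radians(0))"
```

```text
pics/g.png scale 4.0
pics/gs.png scale 4.0
t 7.53 tcp [0.5313 0.0079 0.0656] toolx yaw 0.04 F [1.3 3.8 1.4] open 0.29
slide total units [-0.284 -3.843  0.   ]
rot units [-0.0006  0.0001  0.0002]
```

View pics/g.png

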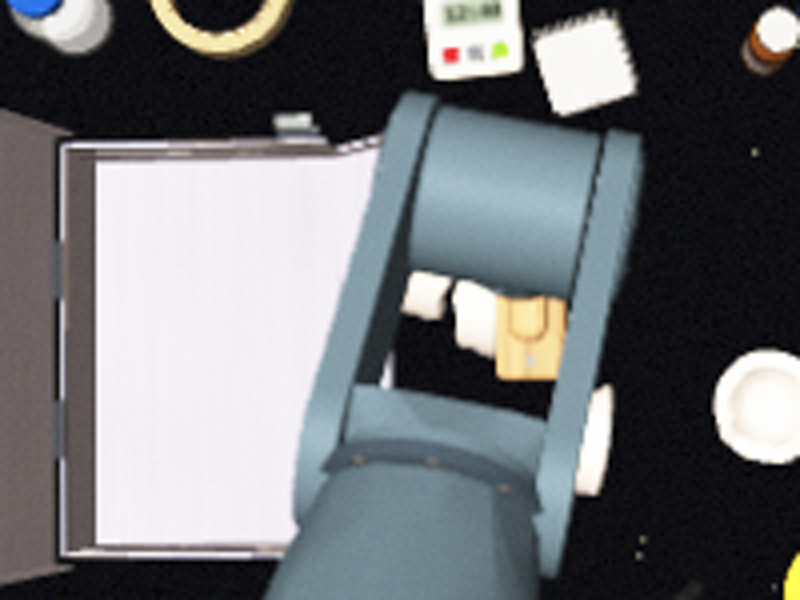

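View pics/gs.png

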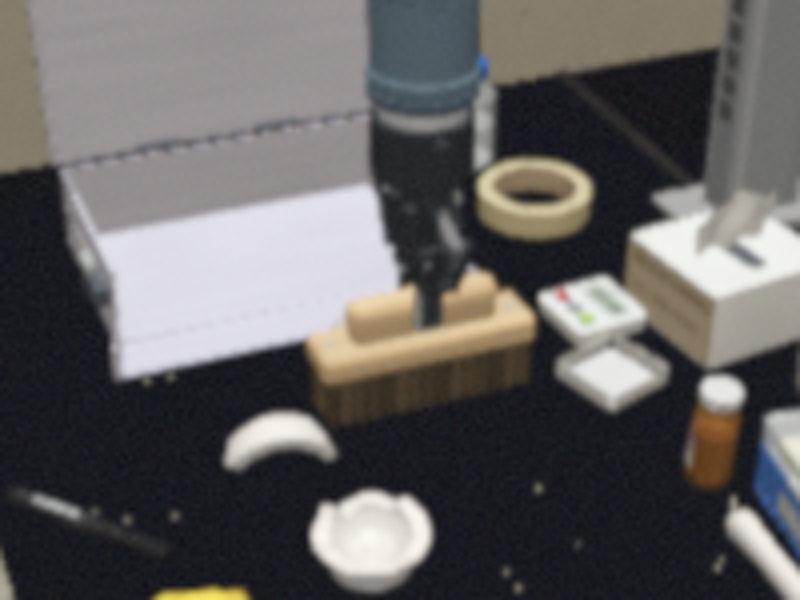

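Emit:
{"method": "drive_tool", "body": {
  "deltas": [
    {"slide":[-0.06,-0.3,0],"delta_rot":[0,0,0],"hand":0},
    {"slide":[-0.06,-0.3,0],"delta_rot":[0,0,0],"hand":0},
    {"slide":[-0.06,-0.3,0],"delta_rot":[0,0,0],"hand":0},
    {"slide":[-0.06,-0.3,0],"delta_rot":[0,0,0],"hand":0},
    {"slide":[-0.06,-0.3,0],"delta_rot":[0,0,0],"hand":0}
  ]
}}

```text
time_s: 8.15
eef_pos: [0.5162, 0.0812, 0.0658]
eef_rot: [0.0, 1.0, 0.0, -0.0]
wrist_force: [0.9, -6.6, 3.1]
opening: 0.295
```

Emit:
{"method": "drive_tool", "body": {
  "deltas": [
    {"slide":[0,-0.25,-0.03],"delta_rot":[0,0,0],"hand":0},
    {"slide":[0,-0.25,-0.03],"delta_rot":[0,0,0],"hand":0},
    {"slide":[0,-0.25,-0.02],"delta_rot":[0,0,0],"hand":0},
    {"slide":[0,-0.25,0],"delta_rot":[0,0,0],"hand":0},
    {"slide":[0,-0.25,0],"delta_rot":[0,0,0],"hand":0}
  ]
}}

```text
time_s: 8.78
eef_pos: [0.5163, 0.1435, 0.07]
eef_rot: [0.0, 1.0, 0.0, -0.0]
wrist_force: [0.2, -5.8, 3.7]
opening: 0.289
```

```bash
python3 -c "
from h import *
c=ctrl.camera('top');crop(c,140,120,340,270,'pics/i.png')
c=ctrl.camera('side');crop(c,220,120,420,270,'pics/is.png')
to([.517,.165,.07],np.radians(0))"
```

```text
pics/i.png scale 4.0
pics/is.png scale 4.0
t 8.88 tcp [0.5162 0.1446 0.07  ] toolx yaw 0.05 F [ 0.6 -0.   3.2] open 0.292
slide total units [ 0.016 -0.407 -0.   ]
rot units [-0.0003  0.0001  0.0003]
```

View pics/i.png

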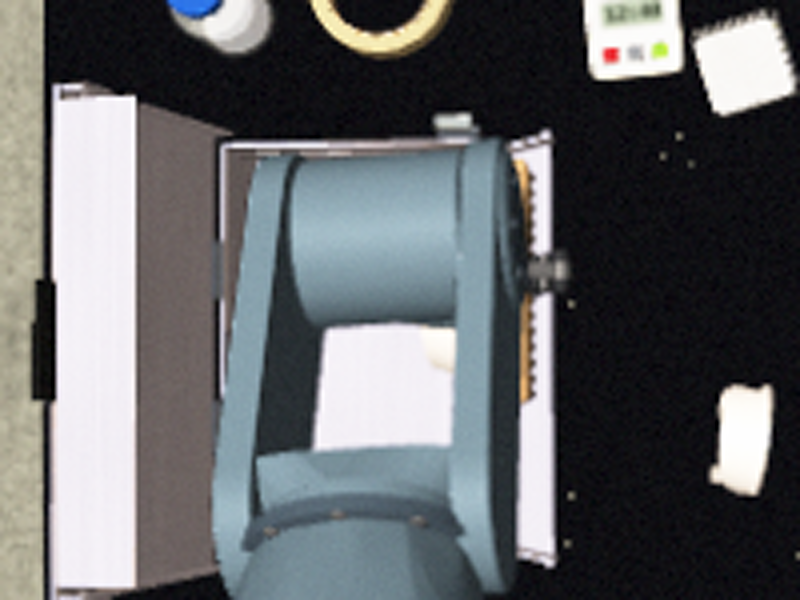

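View pics/is.png

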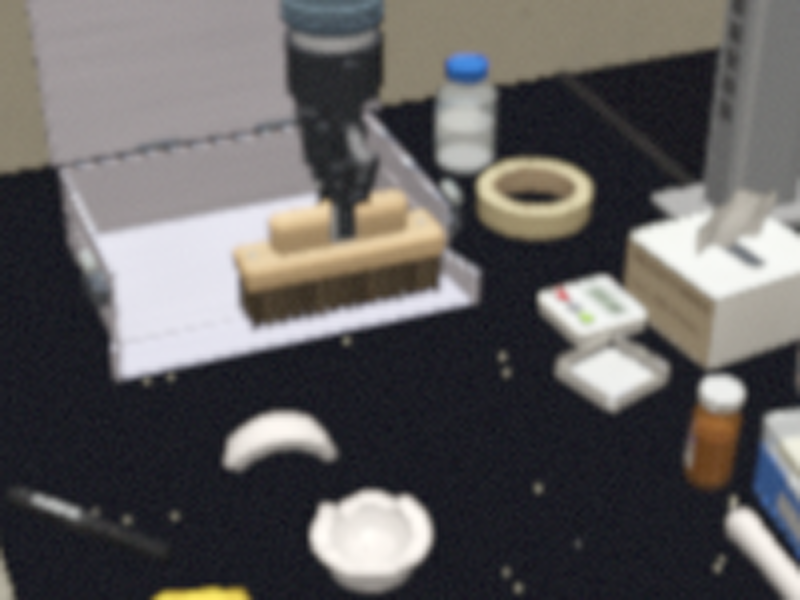

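Emit:
{"method": "drive_tool", "body": {
  "deltas": [
    {"slide":[0,-0.25,0],"delta_rot":[0,0,0],"hand":0},
    {"slide":[0,-0.25,0],"delta_rot":[0,0,0],"hand":0},
    {"slide":[0,-0.2,0],"delta_rot":[0,0,0],"hand":0},
    {"slide":[0,0.2,0],"delta_rot":[0,0,0],"hand":0},
    {"slide":[0,0.2,-0.6],"delta_rot":[0,0,0],"hand":0}
  ]
}}

```text
time_s: 9.5
eef_pos: [0.5135, 0.1585, 0.0971]
eef_rot: [-0.001, 1.0, 0.0, -0.004]
wrist_force: [0.7, -1.0, -1.9]
opening: 0.294
```

Emit:
{"method": "drive_tool", "body": {
  "deltas": [
    {"slide":[0,0.5,-0.8],"delta_rot":[0,0,0],"hand":0},
    {"slide":[-0.3,1,0],"delta_rot":[0,0,0],"hand":0},
    {"slide":[-0.3,1,0],"delta_rot":[0,0,0],"hand":0},
    {"slide":[-0.4,1,0],"delta_rot":[0,0,0],"hand":0},
    {"slide":[-0.4,1,0],"delta_rot":[0,0,0],"hand":0}
  ]
}}

```text
time_s: 10.12
eef_pos: [0.4446, -0.0679, 0.1388]
eef_rot: [-0.001, 1.0, -0.0, -0.001]
wrist_force: [0.3, -1.1, -1.7]
opening: 0.292
```

Emit:
{"method": "drive_tool", "body": {
  "deltas": [
    {"slide":[-0.4,1,0],"delta_rot":[0,0,0],"hand":0},
    {"slide":[0,1,0],"delta_rot":[0,0,0],"hand":0},
    {"slide":[0,1,0],"delta_rot":[0,0,0],"hand":0},
    {"slide":[0,0.3,0],"delta_rot":[0,0,0],"hand":0},
    {"slide":[0,0,0],"delta_rot":[0,0,0],"hand":0}
  ]
}}

```text
time_s: 10.75
eef_pos: [0.4256, -0.2319, 0.1389]
eef_rot: [-0.001, 1.0, -0.001, -0.001]
wrist_force: [-0.2, 0.8, -3.1]
opening: 0.291
```

```bash
python3 -c "
from h import *
c=ctrl.camera('top');crop(c,180,100,420,280,'pics/j.png')
c=ctrl.camera('side');crop(c,240,120,440,270,'pics/js.png')
to([.43,-.24,.066],np.radians(0))"
```

```text
pics/j.png scale 3.3333333333333335
pics/js.png scale 4.0
t 10.85 tcp [ 0.4258 -0.2304  0.139 ] toolx yaw -0.0 F [-0.   0.3 -2.4] open 0.288
slide total units [0.085 0.196 1.459]
rot units [-0.0007  0.0004 -0.    ]
```

View pics/j.png

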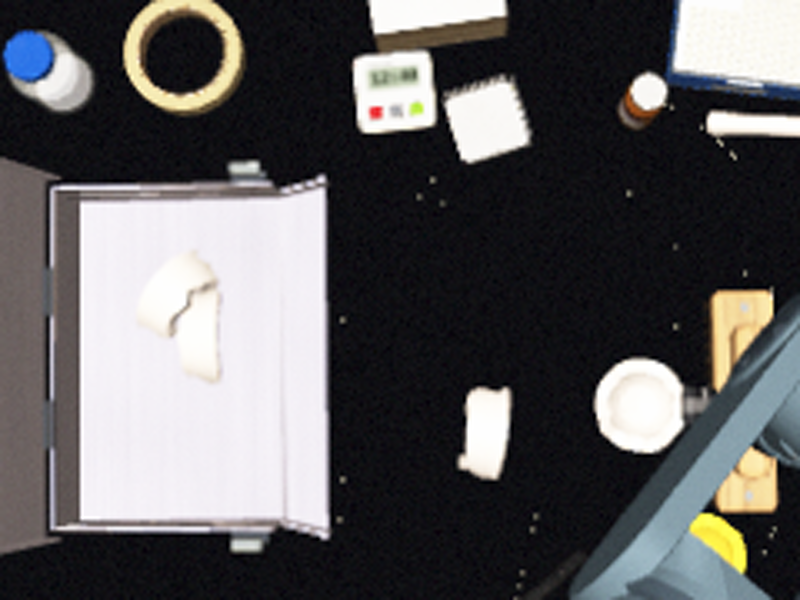

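View pics/js.png

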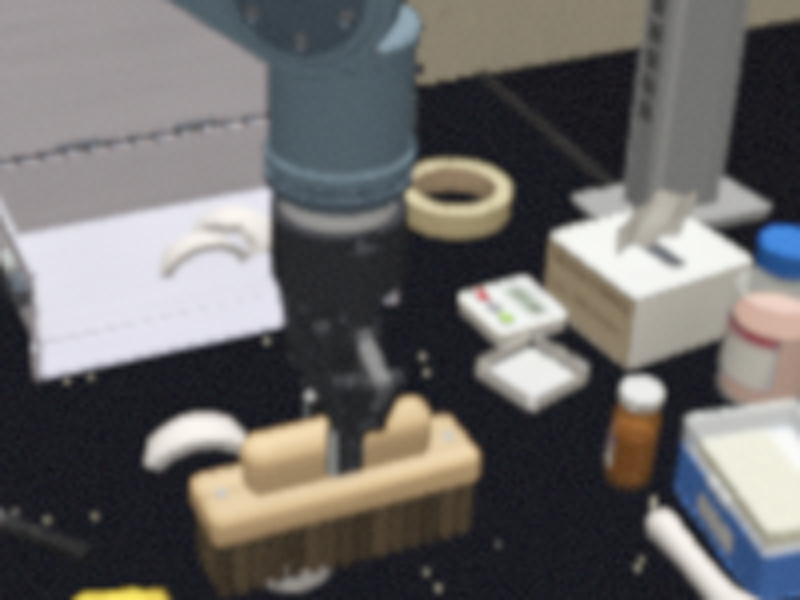

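Emit:
{"method": "drive_tool", "body": {
  "deltas": [
    {"slide":[0.12,0.28,0],"delta_rot":[0,0,0],"hand":0},
    {"slide":[0,0,0.3],"delta_rot":[0,0,0],"hand":0},
    {"slide":[0,0,0.5],"delta_rot":[0,0,0],"hand":0},
    {"slide":[0,0,0.4],"delta_rot":[0,0,0],"hand":0},
    {"slide":[0,0,0.27],"delta_rot":[0,0,0],"hand":0}
  ]
}}

```text
time_s: 11.48
eef_pos: [0.4317, -0.2447, 0.0644]
eef_rot: [-0.001, 1.0, 0.0, -0.001]
wrist_force: [-1.8, 2.4, 3.3]
opening: 0.293
```

Emit:
{"method": "drive_tool", "body": {
  "deltas": [
    {"slide":[0,-0.2,0],"delta_rot":[0,0,0],"hand":0},
    {"slide":[0,-0.25,0],"delta_rot":[0,0,0],"hand":0},
    {"slide":[0,-0.3,0],"delta_rot":[0,0,0],"hand":0},
    {"slide":[0,-0.3,0],"delta_rot":[0,0,0],"hand":0},
    {"slide":[0,-0.3,0],"delta_rot":[0,0,0],"hand":0}
  ]
}}

```text
time_s: 12.1
eef_pos: [0.4328, -0.1776, 0.0668]
eef_rot: [0.0, 1.0, 0.0, 0.0]
wrist_force: [-0.4, -3.3, 1.4]
opening: 0.293
```

Emit:
{"method": "drive_tool", "body": {
  "deltas": [
    {"slide":[-0.04,-0.3,0],"delta_rot":[0,0,0],"hand":0},
    {"slide":[-0.04,-0.3,0],"delta_rot":[0,0,0],"hand":0},
    {"slide":[0,-0.3,0],"delta_rot":[0,0,0],"hand":0},
    {"slide":[0,-0.3,0],"delta_rot":[0,0,0],"hand":0},
    {"slide":[0,-0.3,0],"delta_rot":[0,0,0],"hand":0}
  ]
}}

```text
time_s: 12.72
eef_pos: [0.4285, -0.1025, 0.0663]
eef_rot: [0.0, 1.0, -0.0, -0.0]
wrist_force: [0.2, -3.9, 2.2]
opening: 0.293
```

```bash
python3 -c "
from h import *
c=ctrl.camera('top');crop(c,180,100,420,280,'pics/k.png')
c=ctrl.camera('side');crop(c,200,120,400,270,'pics/ks.png')
to([.428,.085,.066],np.radians(0))"
```

```text
pics/k.png scale 3.3333333333333335
pics/ks.png scale 4.0
t 12.82 tcp [ 0.4281 -0.101   0.066 ] toolx yaw 0.03 F [-0.3  3.9  3.1] open 0.294
slide total units [ 0.    -3.721  0.009]
rot units [-0.0008  0.0002  0.0002]
```

View pics/k.png

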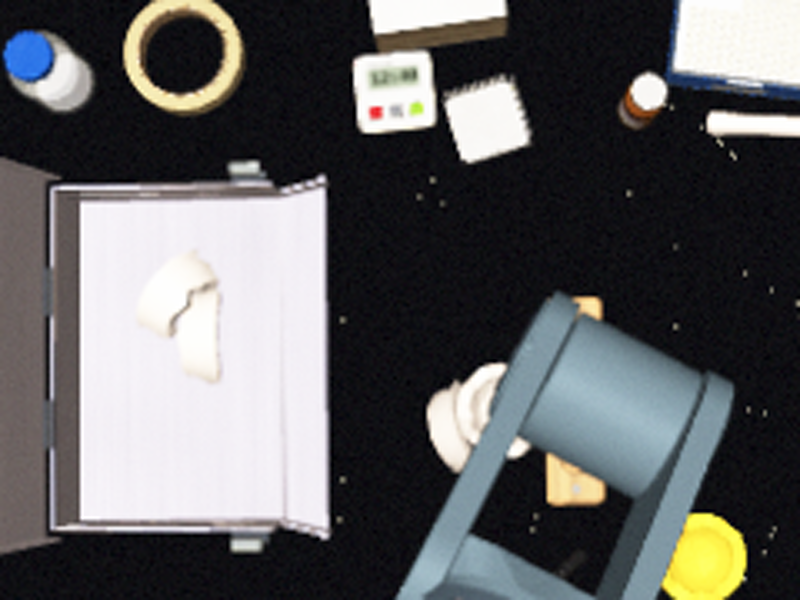

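View pics/ks.png

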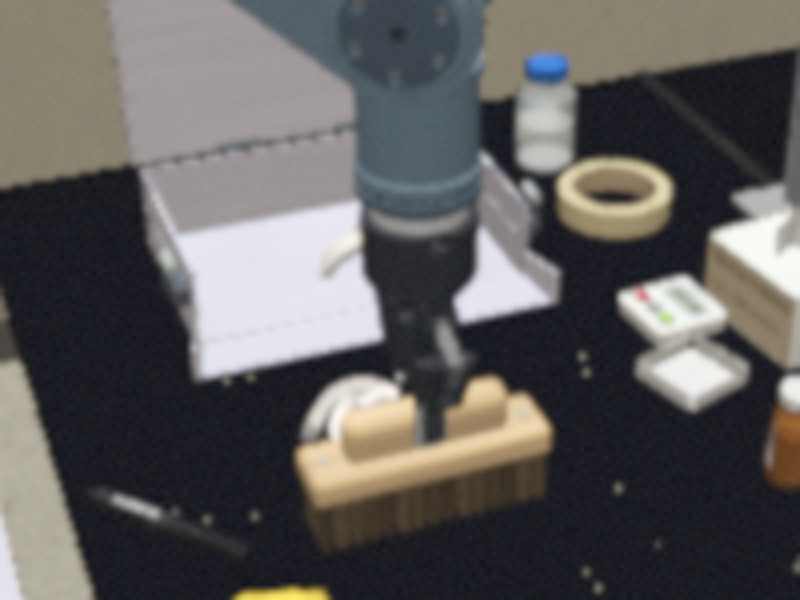

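Emit:
{"method": "drive_tool", "body": {
  "deltas": [
    {"slide":[-0.02,-0.3,0],"delta_rot":[0,0,0],"hand":0},
    {"slide":[-0.02,-0.3,0],"delta_rot":[0,0,0],"hand":0},
    {"slide":[-0.02,-0.3,0],"delta_rot":[0,0,0],"hand":0},
    {"slide":[-0.02,-0.3,0],"delta_rot":[0,0,0],"hand":0},
    {"slide":[0,-0.3,0],"delta_rot":[0,0,0],"hand":0}
  ]
}}

```text
time_s: 13.45
eef_pos: [0.4244, -0.0275, 0.0663]
eef_rot: [0.0, 1.0, -0.0, 0.0]
wrist_force: [0.4, -4.5, 0.9]
opening: 0.289
```

```bash
python3 -c "
from h import *
c=ctrl.camera('top');crop(c,180,120,380,270,'pics/l.png')
c=ctrl.camera('side');crop(c,200,120,400,270,'pics/ls.png')
to([.428,.085,.066],np.radians(0))"
```

```text
pics/l.png scale 4.0
pics/ls.png scale 4.0
t 13.55 tcp [ 0.4242 -0.0262  0.0661] toolx yaw 0.04 F [1.5 2.7 1.8] open 0.294
slide total units [ 0.078 -2.224  0.007]
rot units [-0.0007  0.0002  0.0002]
```

View pics/l.png

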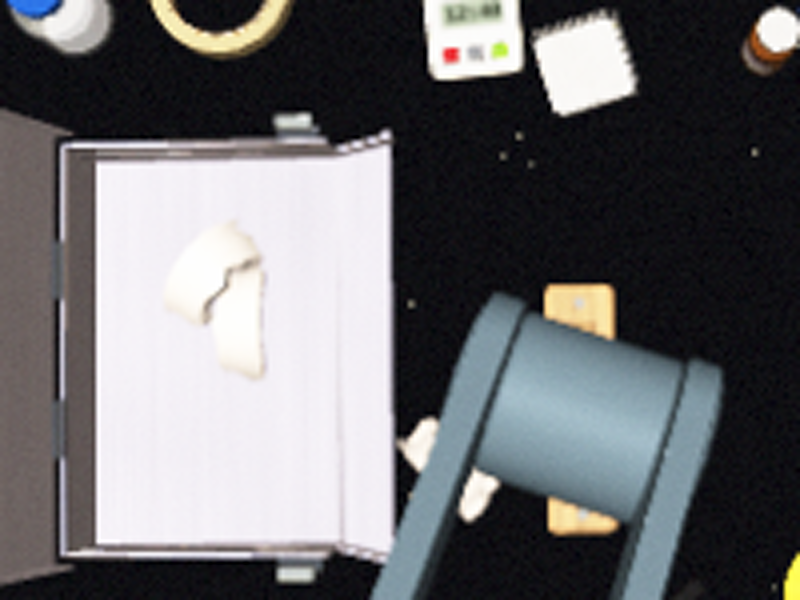

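View pics/ls.png

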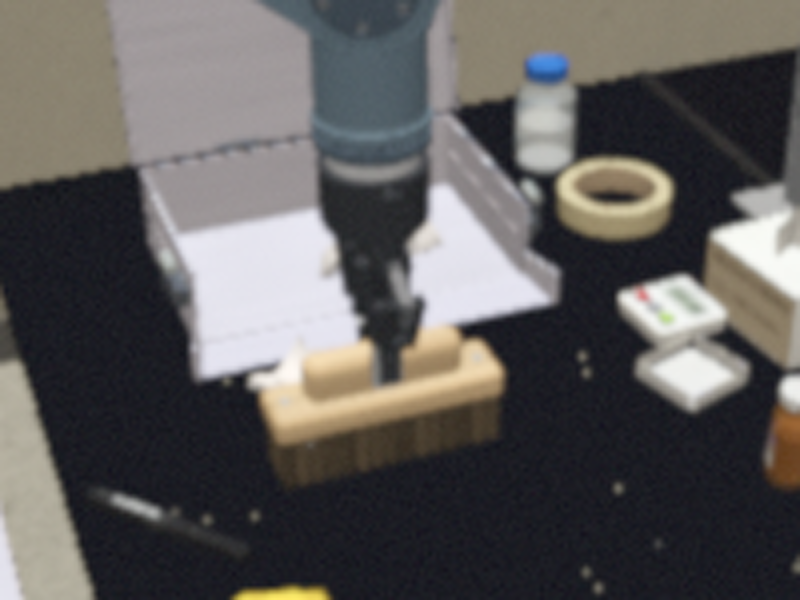

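Emit:
{"method": "drive_tool", "body": {
  "deltas": [
    {"slide":[0,-0.3,0],"delta_rot":[0,0,0],"hand":0},
    {"slide":[0,-0.3,0],"delta_rot":[0,0,0],"hand":0},
    {"slide":[0,-0.3,0],"delta_rot":[0,0,0],"hand":0},
    {"slide":[0,-0.3,0],"delta_rot":[0,0,0],"hand":0},
    {"slide":[0,-0.3,0],"delta_rot":[0,0,0],"hand":0}
  ]
}}

```text
time_s: 14.18
eef_pos: [0.4245, 0.0475, 0.0663]
eef_rot: [0.0, 1.0, -0.0, -0.0]
wrist_force: [0.7, -5.4, 2.3]
opening: 0.293
```

```bash
python3 -c "
from h import *
c=ctrl.camera('top');crop(c,180,120,380,270,'pics/m.png')
c=ctrl.camera('side');crop(c,200,120,400,270,'pics/ms.png')
to([.428,.083,.066],np.radians(0))"
```

```text
pics/m.png scale 4.0
pics/ms.png scale 4.0
t 14.28 tcp [0.4243 0.0487 0.0662] toolx yaw 0.04 F [1.4 2.8 2. ] open 0.288
slide total units [ 0.075 -0.685  0.005]
rot units [-0.0007  0.0001  0.0002]
```

View pics/m.png

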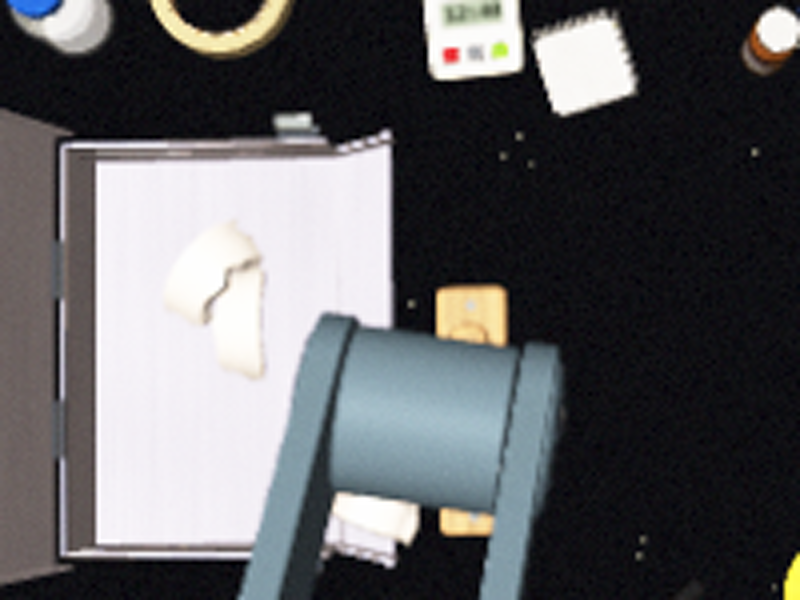

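View pics/ms.png

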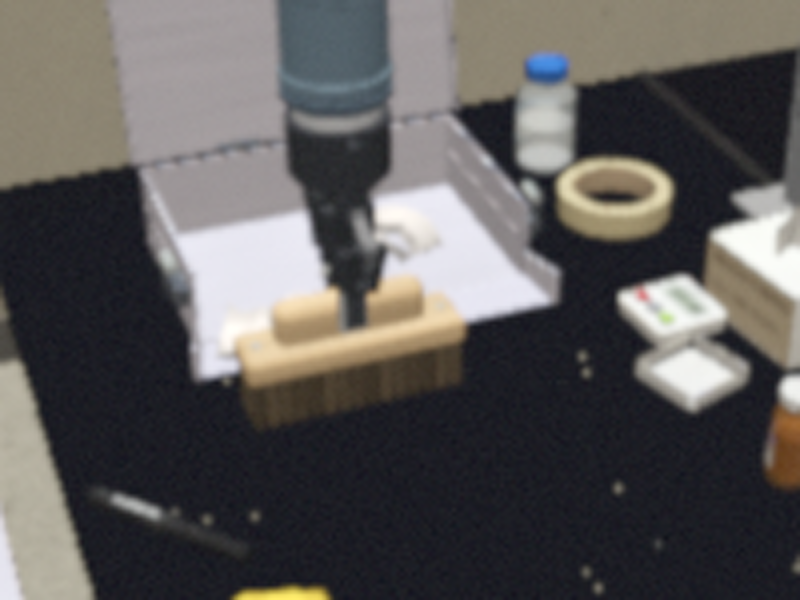

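Emit:
{"method": "drive_tool", "body": {
  "deltas": [
    {"slide":[0.03,-0.2,0],"delta_rot":[0,0,0],"hand":0},
    {"slide":[0.03,-0.25,0],"delta_rot":[0,0,0],"hand":0},
    {"slide":[0.03,-0.25,0],"delta_rot":[0,0,0],"hand":0},
    {"slide":[0,-0.25,-0.03],"delta_rot":[0,0,0],"hand":0},
    {"slide":[0,-0.25,-0.03],"delta_rot":[0,0,0],"hand":0}
  ]
}}

```text
time_s: 14.9
eef_pos: [0.429, 0.1069, 0.0693]
eef_rot: [0.0, 1.0, -0.0, -0.0]
wrist_force: [0.0, -6.1, 3.3]
opening: 0.294
```

```bash
python3 -c "
from h import *
c=ctrl.camera('top');crop(c,160,120,360,270,'pics/n.png')
c=ctrl.camera('side');crop(c,200,120,400,270,'pics/ns.png')
to([.428,.17,.07],np.radians(0))"
```

```text
pics/n.png scale 4.0
pics/ns.png scale 4.0
t 15.0 tcp [0.429  0.1078 0.0694] toolx yaw 0.03 F [ 0.1 -0.2  2.8] open 0.289
slide total units [-0.019 -1.243 -0.011]
rot units [-0.0003  0.      0.0002]
```

View pics/n.png

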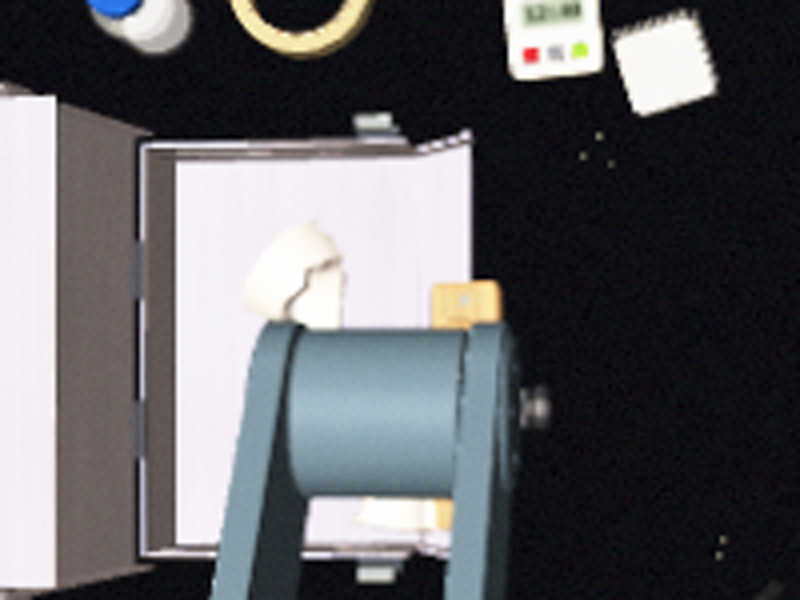

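View pics/ns.png

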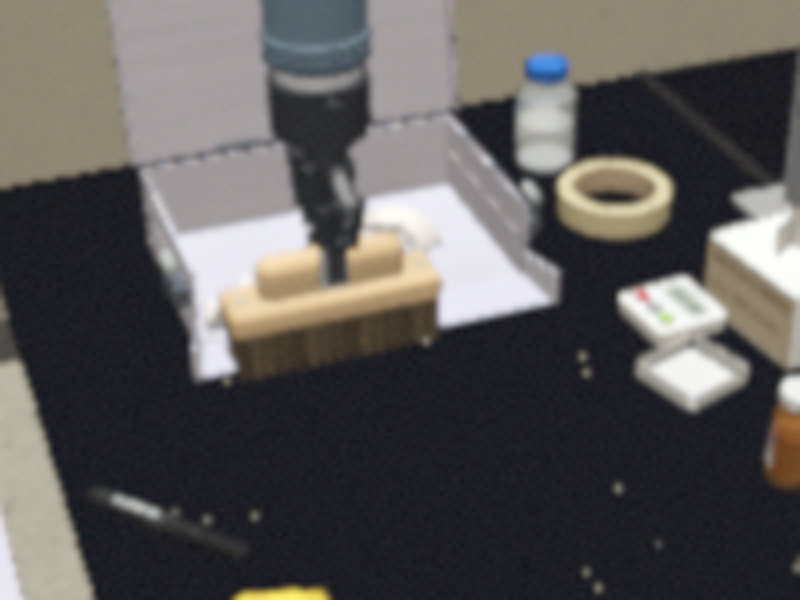

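Emit:
{"method": "drive_tool", "body": {
  "deltas": [
    {"slide":[-0.03,-0.2,-0.02],"delta_rot":[0,0,0],"hand":0},
    {"slide":[-0.03,-0.25,0],"delta_rot":[0,0,0],"hand":0},
    {"slide":[-0.03,-0.25,0],"delta_rot":[0,0,0],"hand":0},
    {"slide":[0,-0.25,0],"delta_rot":[0,0,0],"hand":0},
    {"slide":[0,-0.2,0],"delta_rot":[0,0,0],"hand":0}
  ]
}}

```text
time_s: 15.62
eef_pos: [0.4247, 0.1639, 0.0705]
eef_rot: [0.001, 1.0, 0.0, -0.0]
wrist_force: [-0.4, -6.5, 5.6]
opening: 0.297
```

```bash
python3 -c "
from h import *
c=ctrl.camera('top');crop(c,160,120,360,270,'pics/o.png')
c=ctrl.camera('side');crop(c,200,120,400,270,'pics/os.png')
to([.424,.18,.07],np.radians(0))"
```

```text
pics/o.png scale 4.0
pics/os.png scale 4.0
t 15.72 tcp [0.4246 0.1646 0.0705] toolx yaw 0.02 F [ 0.3 -0.7  3.7] open 0.292
slide total units [-0.012 -0.307  0.009]
rot units [-0.0001 -0.      0.0001]
```

View pics/o.png

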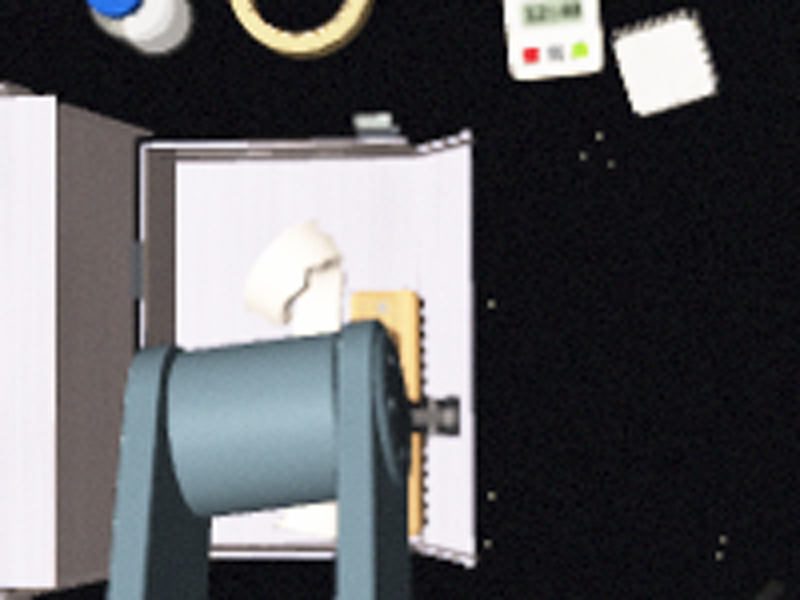

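View pics/os.png

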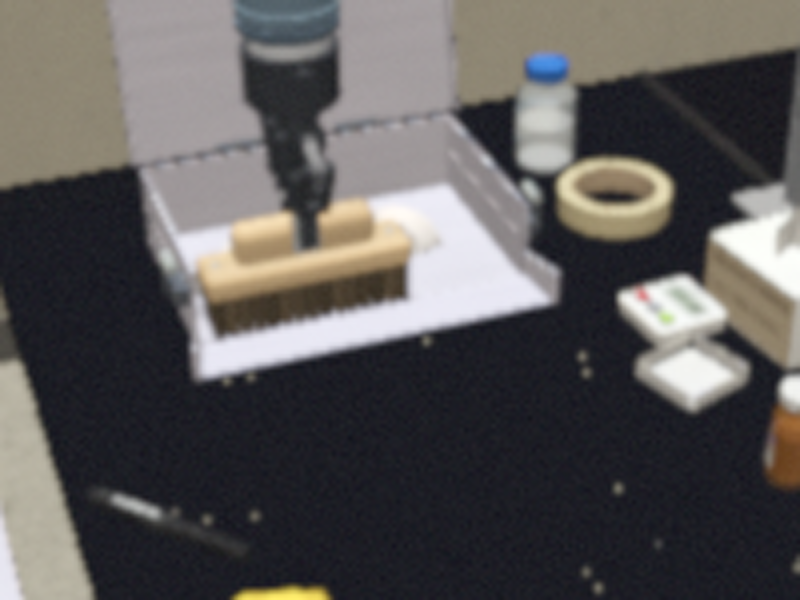

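Emit:
{"method": "drive_tool", "body": {
  "deltas": [
    {"slide":[0,-0.15,0],"delta_rot":[0,0,0],"hand":0},
    {"slide":[0,0,0],"delta_rot":[0,0,0],"hand":0},
    {"slide":[0,0.2,0],"delta_rot":[0,0,0],"hand":0},
    {"slide":[0.05,0.2,-0.6],"delta_rot":[0,0,0],"hand":0},
    {"slide":[0.05,0.3,-0.8],"delta_rot":[0,0,0],"hand":0}
  ]
}}

```text
time_s: 16.35
eef_pos: [0.4275, 0.1366, 0.1392]
eef_rot: [-0.001, 1.0, 0.0, -0.002]
wrist_force: [0.5, 0.3, -2.6]
opening: 0.293
```

Emit:
{"method": "drive_tool", "body": {
  "deltas": [
    {"slide":[0.1,1,0],"delta_rot":[0,0,0],"hand":0},
    {"slide":[0.1,1,0],"delta_rot":[0,0,0],"hand":0},
    {"slide":[0.1,1,0],"delta_rot":[0,0,0],"hand":0},
    {"slide":[0.1,1,0],"delta_rot":[0,0,0],"hand":0},
    {"slide":[0.1,1,0],"delta_rot":[0,0,0],"hand":0}
  ]
}}

```text
time_s: 16.98
eef_pos: [0.4535, -0.1145, 0.1394]
eef_rot: [-0.001, 1.0, -0.001, -0.001]
wrist_force: [0.3, 0.3, -2.3]
opening: 0.299
```

Emit:
{"method": "drive_tool", "body": {
  "deltas": [
    {"slide":[0.1,1,0],"delta_rot":[0,0,0],"hand":0},
    {"slide":[0,0.6,0],"delta_rot":[0,0,0],"hand":0},
    {"slide":[0,0,0],"delta_rot":[0,0,0],"hand":0},
    {"slide":[0,0,0.3],"delta_rot":[0,0,0],"hand":0},
    {"slide":[0,0,0.3],"delta_rot":[0,0,0],"hand":0}
  ]
}}

```text
time_s: 17.6
eef_pos: [0.4588, -0.192, 0.1086]
eef_rot: [-0.001, 1.0, 0.0, -0.001]
wrist_force: [-0.0, -0.1, -2.5]
opening: 0.291
```

```bash
python3 -c "
from h import *
c=ctrl.camera('top');crop(c,160,100,400,280,'pics/p.png')
c=ctrl.camera('side');crop(c,200,120,400,270,'pics/ps.png')
to([.46,-.2,.0665],np.radians(0))"
```

```text
pics/p.png scale 3.3333333333333335
pics/ps.png scale 4.0
t 17.7 tcp [ 0.4577 -0.1912  0.1074] toolx yaw 0.05 F [ 0.1 -0.3 -1.9] open 0.29
slide total units [0.05  0.179 0.817]
rot units [-0.0011  0.0014  0.0003]
```

View pics/p.png

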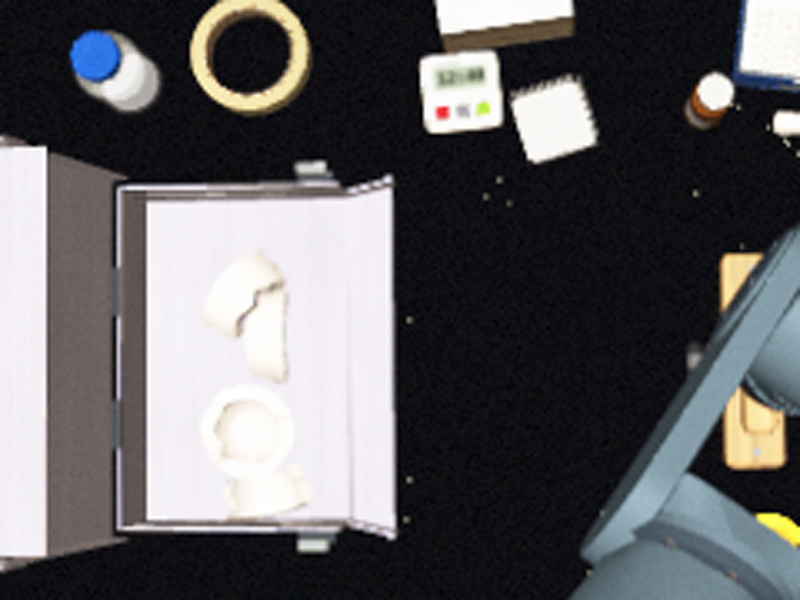

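View pics/ps.png

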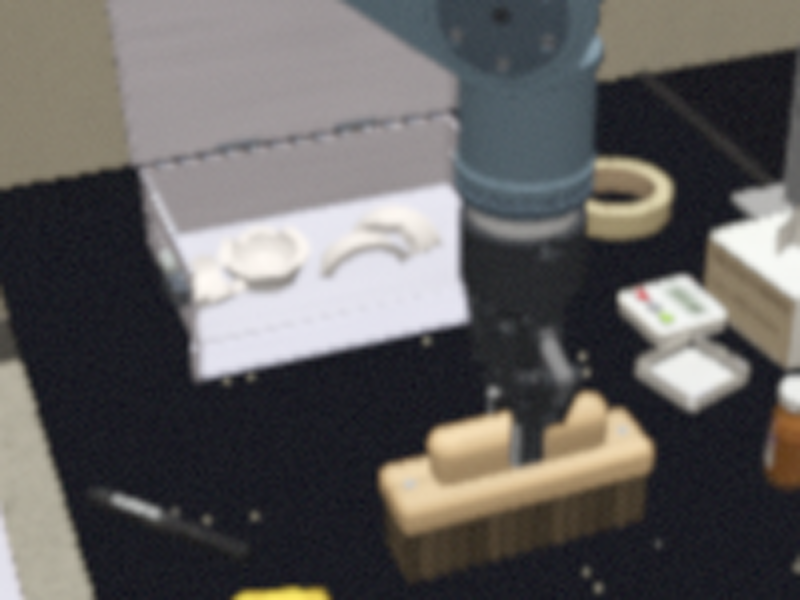

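Emit:
{"method": "drive_tool", "body": {
  "deltas": [
    {"slide":[0,0,0.4],"delta_rot":[0,0,0],"hand":0},
    {"slide":[0,0,0.3],"delta_rot":[0,0,0],"hand":0},
    {"slide":[0,0,0.09],"delta_rot":[0,0,0],"hand":0},
    {"slide":[0,0,0.02],"delta_rot":[0,0,0],"hand":0},
    {"slide":[0,0,0],"delta_rot":[0,0,0],"hand":0}
  ]
}}

```text
time_s: 18.32
eef_pos: [0.4599, -0.1937, 0.0703]
eef_rot: [0.0, 1.0, -0.0, 0.0]
wrist_force: [0.8, -0.2, -2.3]
opening: 0.29
```

```bash
python3 -c "
from h import *
to([.46,-.2,.0665],np.radians(0))"
```

```text
t 18.32 tcp [ 0.4599 -0.1937  0.0703] toolx yaw -0.02 F [ 0.8 -0.2 -2.3] open 0.29
slide total units [0.003 0.126 0.076]
rot units [ 0.0002 -0.0002 -0.0001]
```

Emit:
{"method": "drive_tool", "body": {
  "deltas": [
    {"slide":[0,0,0.05],"delta_rot":[0,0,0],"hand":0},
    {"slide":[0,0,0.04],"delta_rot":[0,0,0],"hand":0},
    {"slide":[0,0,0],"delta_rot":[0,0,0],"hand":0},
    {"slide":[0,0,0],"delta_rot":[0,0,0],"hand":1},
    {"slide":[0,0,0],"delta_rot":[0,0,0],"hand":1}
  ]
}}

```text
time_s: 18.95
eef_pos: [0.4591, -0.1934, 0.0651]
eef_rot: [-0.0, 1.0, -0.0, -0.0]
wrist_force: [-0.0, -0.9, 0.0]
opening: 0.706
```

Emit:
{"method": "drive_tool", "body": {
  "deltas": [
    {"slide":[0,0,0],"delta_rot":[0,0,0],"hand":1},
    {"slide":[0,0,0],"delta_rot":[0,0,0],"hand":1},
    {"slide":[0,0,-0.4],"delta_rot":[0,0,0],"hand":1},
    {"slide":[0,0,-0.8],"delta_rot":[0,0,0],"hand":1},
    {"slide":[0,0,-1],"delta_rot":[0,0,0],"hand":1}
  ]
}}

```text
time_s: 19.58
eef_pos: [0.4586, -0.1929, 0.1755]
eef_rot: [-0.001, 1.0, -0.0, -0.001]
wrist_force: [1.1, -0.1, -0.3]
opening: 1.003
```

```bash
python3 -c "
from h import *
c=ctrl.camera('side');crop(c,240,160,440,310,'pics/qs.png');c=ctrl.camera('side');crop(c,80,0,560,360,'pics/qa.png')
to([.47,.2,.32],np.radians(0))"
```

```text
pics/qs.png scale 4.0
pics/qa.png scale 1.6666666666666667
t 19.68 tcp [ 0.4626 -0.1957  0.1811] toolx yaw -0.01 F [ 0.5  0.3 -0.3] open 1.003
slide total units [ 0.171 -7.896 -2.826]
rot units [ 0.002  -0.0027 -0.0001]
```

View pics/qs.png

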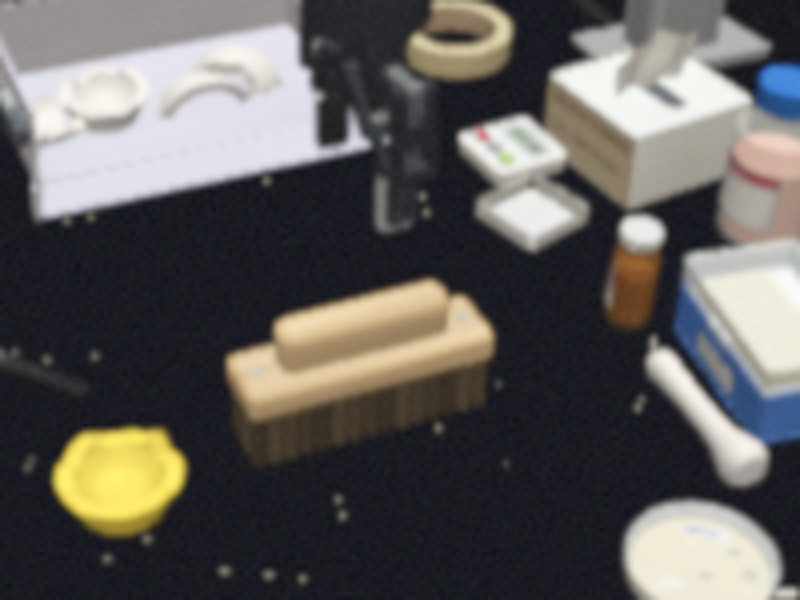

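View pics/qa.png

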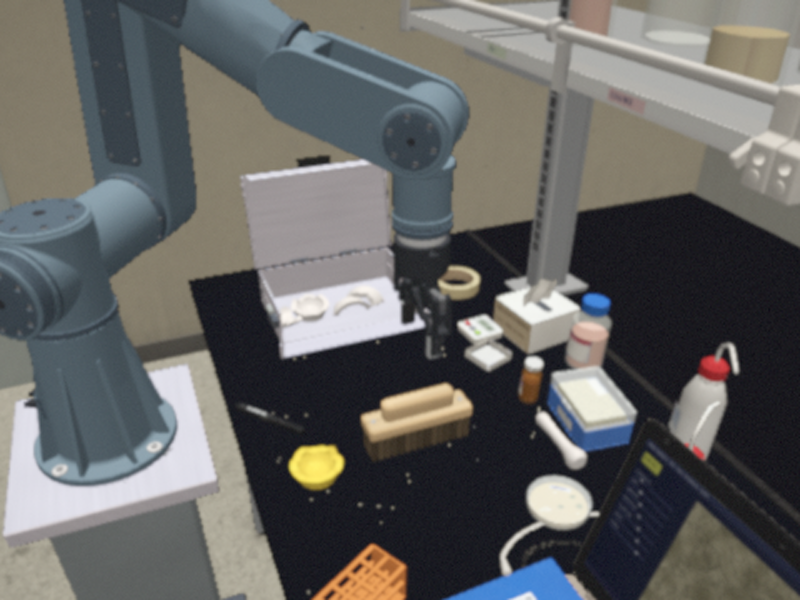

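Emit:
{"method": "drive_tool", "body": {
  "deltas": [
    {"slide":[0.03,-0.5,-0.7],"delta_rot":[0,0,0],"hand":0},
    {"slide":[0.03,-0.7,-0.8],"delta_rot":[0,0,0],"hand":0},
    {"slide":[0.03,-0.9,-0.7],"delta_rot":[0,0,0],"hand":0},
    {"slide":[0.03,-1,-0.7],"delta_rot":[0,0,0],"hand":0},
    {"slide":[0.03,-1,-0.7],"delta_rot":[0,0,0],"hand":0}
  ]
}}

```text
time_s: 20.3
eef_pos: [0.4667, 0.013, 0.3559]
eef_rot: [-0.0, 1.0, -0.0, -0.0]
wrist_force: [-0.0, -0.6, -0.4]
opening: 0.001
```

Emit:
{"method": "drive_tool", "body": {
  "deltas": [
    {"slide":[0,-1,0],"delta_rot":[0,0,0],"hand":0},
    {"slide":[0,-1,0],"delta_rot":[0,0,0],"hand":0},
    {"slide":[0,-1,0],"delta_rot":[0,0,0],"hand":0},
    {"slide":[0,-1,0],"delta_rot":[0,0,0],"hand":0},
    {"slide":[0,0,0],"delta_rot":[0,0,0],"hand":0}
  ]
}}

```text
time_s: 20.92
eef_pos: [0.4663, 0.2144, 0.3544]
eef_rot: [-0.0, 1.0, 0.002, -0.001]
wrist_force: [0.2, 0.3, -0.4]
opening: 0.004
```

```bash
python3 -c "
from h import *
c=ctrl.camera('side');crop(c,80,0,560,360,'pics/ra.png')
c=ctrl.camera('top');crop(c,100,100,340,280,'pics/rb.png')
to([.47,.445,.36],np.radians(0));print(ctrl.get_obs()['q'])"
```

```text
pics/ra.png scale 1.6666666666666667
pics/rb.png scale 3.3333333333333335
t 21.02 tcp [0.4668 0.2117 0.3546] toolx yaw 0.06 F [ 0.4 -0.2 -0.9] open -0.001
slide total units [ 0.068 -4.667 -0.112]
rot units [0.0002 0.0003 0.0003]
[ 1.94150467e-01 -3.75527223e-02  1.59345440e+00 -5.58354307e-04
  1.58688457e+00  1.76388590e+00]
```

View pics/ra.png

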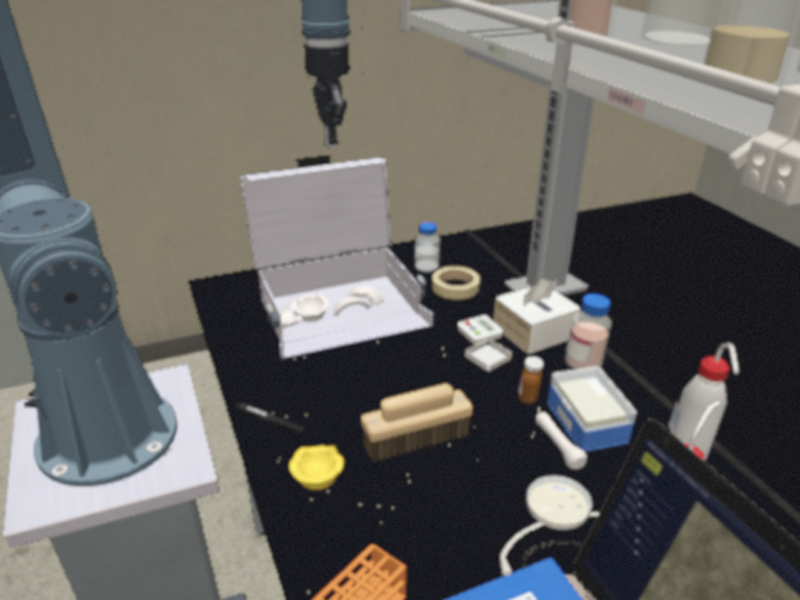

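View pics/rb.png

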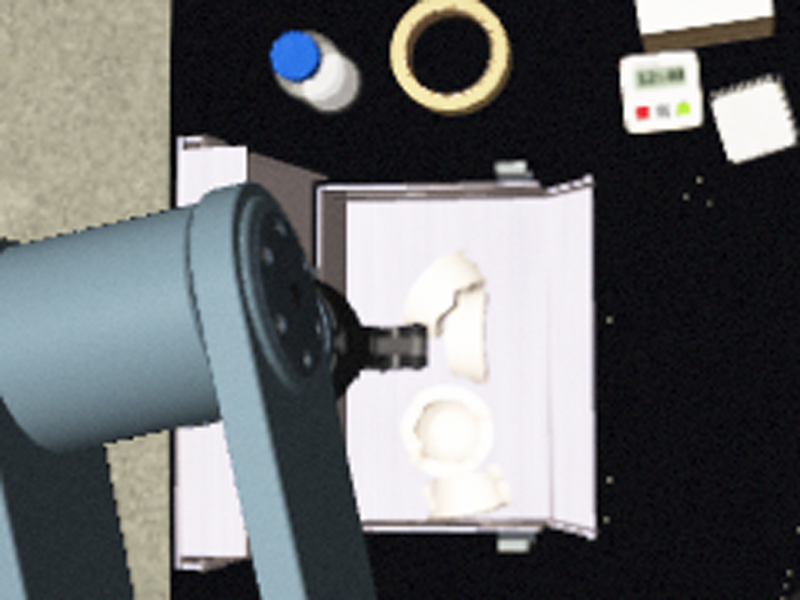

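Emit:
{"method": "drive_tool", "body": {
  "deltas": [
    {"slide":[0.07,-0.8,0],"delta_rot":[0,0,0],"hand":0},
    {"slide":[0,-1,0],"delta_rot":[0,0,0],"hand":0},
    {"slide":[0,-1,0],"delta_rot":[0,0,0],"hand":0},
    {"slide":[0,-1,0],"delta_rot":[0,0,0],"hand":0},
    {"slide":[0,-0.9,0],"delta_rot":[0,0,0],"hand":0}
  ]
}}

```text
time_s: 21.65
eef_pos: [0.4717, 0.4465, 0.355]
eef_rot: [0.0, 1.0, -0.001, 0.0]
wrist_force: [0.3, -0.8, -0.5]
opening: -0.002
```

Emit:
{"method": "drive_tool", "body": {
  "deltas": [
    {"slide":[0,0,0],"delta_rot":[0,0,0],"hand":0},
    {"slide":[0,0,0.5],"delta_rot":[0,0,0],"hand":0},
    {"slide":[0,0,0.4],"delta_rot":[0,0,0],"hand":0},
    {"slide":[0,0,0],"delta_rot":[0,0,0],"hand":0},
    {"slide":[0,0,0],"delta_rot":[0,0,0],"hand":0}
  ]
}}

```text
time_s: 22.28
eef_pos: [0.4713, 0.446, 0.3111]
eef_rot: [-0.0, 1.0, -0.001, 0.0]
wrist_force: [-0.2, -0.7, 0.2]
opening: -0.002
```

```bash
python3 -c "
from h import *
c=ctrl.camera('side');crop(c,140,0,460,240,'pics/ta.png')
c=ctrl.camera('top');crop(c,100,100,340,280,'pics/tb.png')
to([.47,.445,.235],np.radians(0));print(ctrl.get_obs()['q'])"
```

```text
pics/ta.png scale 2.5
pics/tb.png scale 3.3333333333333335
t 22.38 tcp [0.4713 0.4465 0.3117] toolx yaw -0.05 F [ 0.  -0.5  0.3] open -0.002
slide total units [-0.029  0.031  1.533]
rot units [-0.0003 -0.0005 -0.0003]
[ 5.75927914e-01  2.92585751e-01  1.31119637e+00 -3.98111467e-05
  1.53578304e+00  2.14752521e+00]
```

View pics/ta.png

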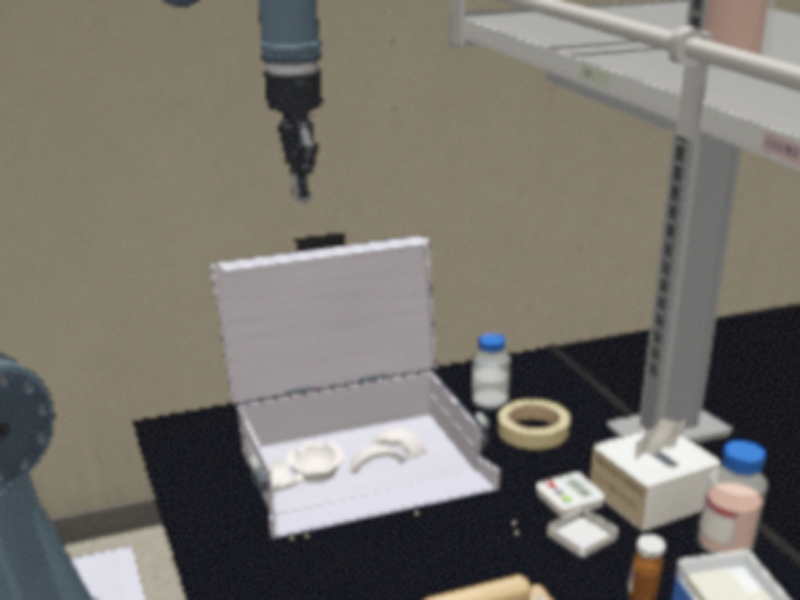

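View pics/tb.png

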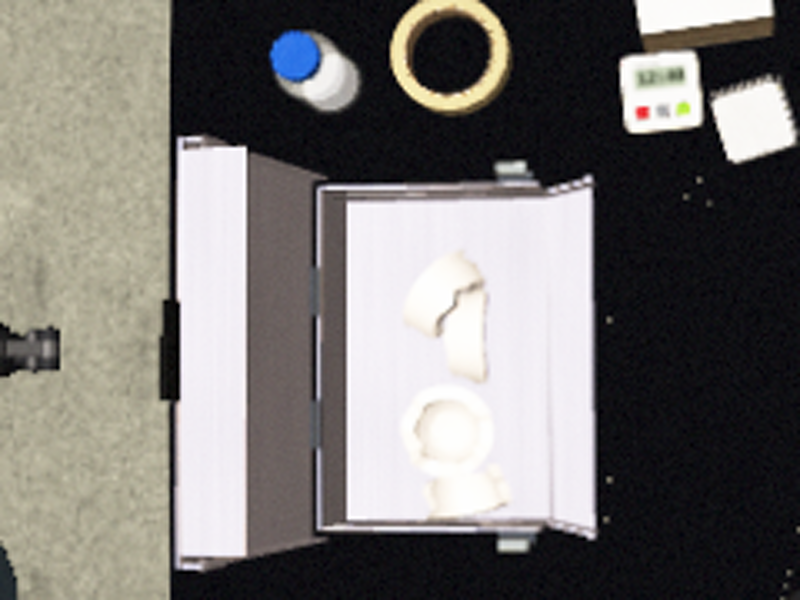

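Emit:
{"method": "drive_tool", "body": {
  "deltas": [
    {"slide":[0,0,0.5],"delta_rot":[0,0,0],"hand":0},
    {"slide":[0,0,0.5],"delta_rot":[0,0,0],"hand":0},
    {"slide":[0,0,0.5],"delta_rot":[0,0,0],"hand":0},
    {"slide":[0,0.5,0],"delta_rot":[0,0,0],"hand":0},
    {"slide":[0,0.5,0],"delta_rot":[0,0,0],"hand":0}
  ]
}}

```text
time_s: 23.0
eef_pos: [0.4709, 0.3966, 0.2361]
eef_rot: [-0.001, 1.0, 0.0, 0.001]
wrist_force: [-0.4, 1.7, 3.5]
opening: 0.003
```

Emit:
{"method": "drive_tool", "body": {
  "deltas": [
    {"slide":[0,0.3,0],"delta_rot":[0,0,0],"hand":0},
    {"slide":[0,0.3,0],"delta_rot":[0,0,0],"hand":0},
    {"slide":[0,0.3,0],"delta_rot":[0,0,0],"hand":0},
    {"slide":[0,0.3,0],"delta_rot":[0,0,0],"hand":0},
    {"slide":[0,0.3,0],"delta_rot":[0,0,0],"hand":0}
  ]
}}

```text
time_s: 23.62
eef_pos: [0.4703, 0.3205, 0.2348]
eef_rot: [0.0, 1.0, -0.0, -0.0]
wrist_force: [0.1, 0.9, 0.4]
opening: -0.001
```

```bash
python3 -c "
from h import *
c=ctrl.camera('side');crop(c,140,0,460,240,'pics/ua.png')
c=ctrl.camera('top');crop(c,100,100,340,280,'pics/ub.png')
to([.47,.30,.235],np.radians(0))"
```

```text
pics/ua.png scale 2.5
pics/ub.png scale 3.3333333333333335
t 23.73 tcp [0.4706 0.3199 0.235 ] toolx yaw -0.1 F [-0.3  0.1  0.1] open -0.001
slide total units [-0.011  0.398  0.   ]
rot units [ 0.0003  0.0002 -0.0006]
```

View pics/ua.png

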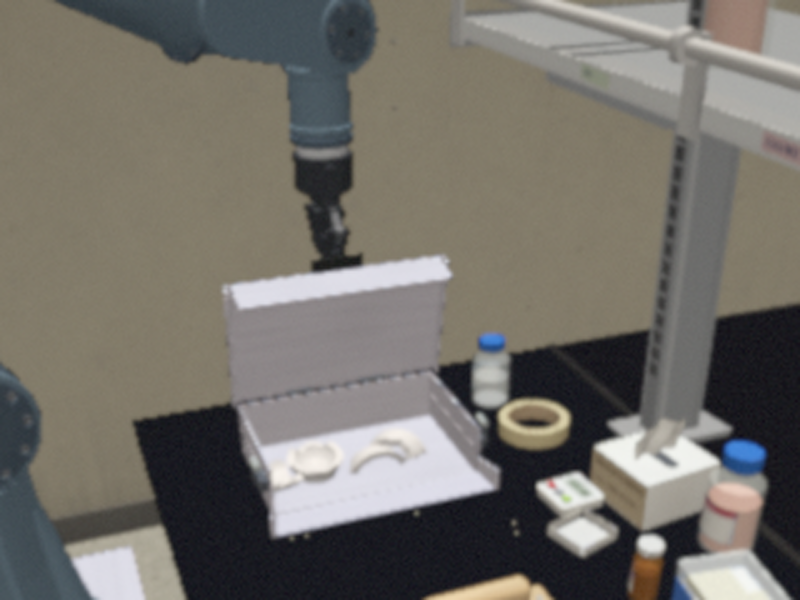

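View pics/ub.png

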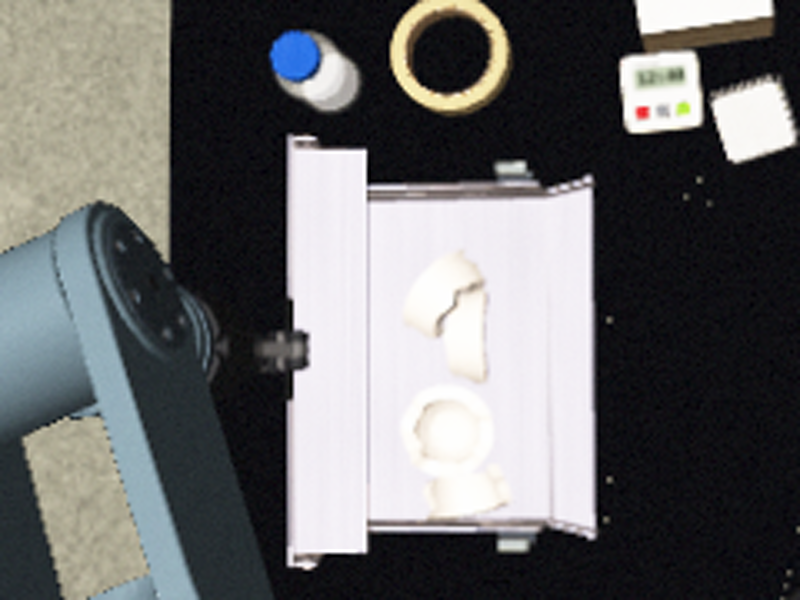

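Emit:
{"method": "drive_tool", "body": {
  "deltas": [
    {"slide":[0,0.38,0],"delta_rot":[0,0,0],"hand":0},
    {"slide":[0,0.3,0.1],"delta_rot":[0,0,0],"hand":0},
    {"slide":[0,0.32,0.12],"delta_rot":[0,0,0],"hand":0},
    {"slide":[0,0.28,0.16],"delta_rot":[0,0,0],"hand":0},
    {"slide":[0,0.28,0.2],"delta_rot":[0,0,0],"hand":0}
  ]
}}

```text
time_s: 24.35
eef_pos: [0.4706, 0.2425, 0.2056]
eef_rot: [0.0, 1.0, -0.0, -0.0]
wrist_force: [-0.5, 1.0, 0.3]
opening: 0.001
```

```bash
python3 -c "
from h import *
c=ctrl.camera('side');crop(c,140,0,460,240,'pics/va.png')
to([.47,.23,.195],np.radians(0))"
```

```text
pics/va.png scale 2.5
t 24.4 tcp [0.4697 0.2409 0.2039] toolx yaw -0.06 F [ 0.6 -1.1 -0.5] open 0.001
slide total units [0.006 0.218 0.177]
rot units [ 0.0006  0.0009 -0.0004]
```

View pics/va.png

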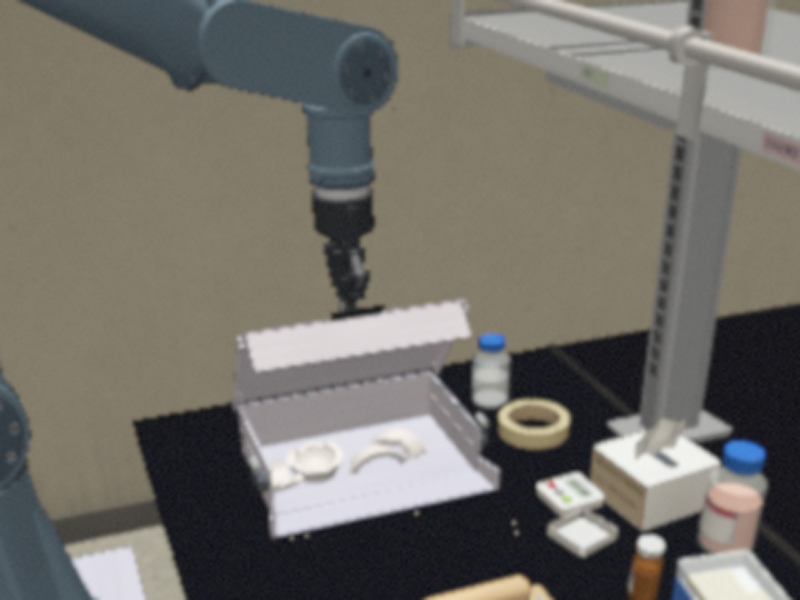

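Emit:
{"method": "drive_tool", "body": {
  "deltas": [
    {"slide":[0,0.22,0.2],"delta_rot":[0,0,0],"hand":0},
    {"slide":[0,0.22,0.24],"delta_rot":[0,0,0],"hand":0},
    {"slide":[0,0.2,0.26],"delta_rot":[0,0,0],"hand":0},
    {"slide":[0,0.18,0.28],"delta_rot":[0,0,0],"hand":0},
    {"slide":[0,0.14,0.3],"delta_rot":[0,0,0],"hand":0}
  ]
}}

```text
time_s: 25.02
eef_pos: [0.4705, 0.1949, 0.1412]
eef_rot: [0.0, 1.0, -0.0, -0.0]
wrist_force: [-0.5, 0.8, 0.4]
opening: 0.005
```

```bash
python3 -c "
from h import *
c=ctrl.camera('side');crop(c,140,0,460,240,'pics/wa.png')
c=ctrl.camera('top');crop(c,100,100,340,280,'pics/wb.png')
to([.47,.181,.097],np.radians(0))"
```

```text
pics/wa.png scale 2.5
pics/wb.png scale 3.3333333333333335
t 25.12 tcp [0.4691 0.1946 0.1399] toolx yaw -0.07 F [-0.4 -0.5 -0.4] open 0.003
slide total units [0.022 0.271 0.858]
rot units [ 0.0002  0.0013 -0.0004]
```

View pics/wa.png

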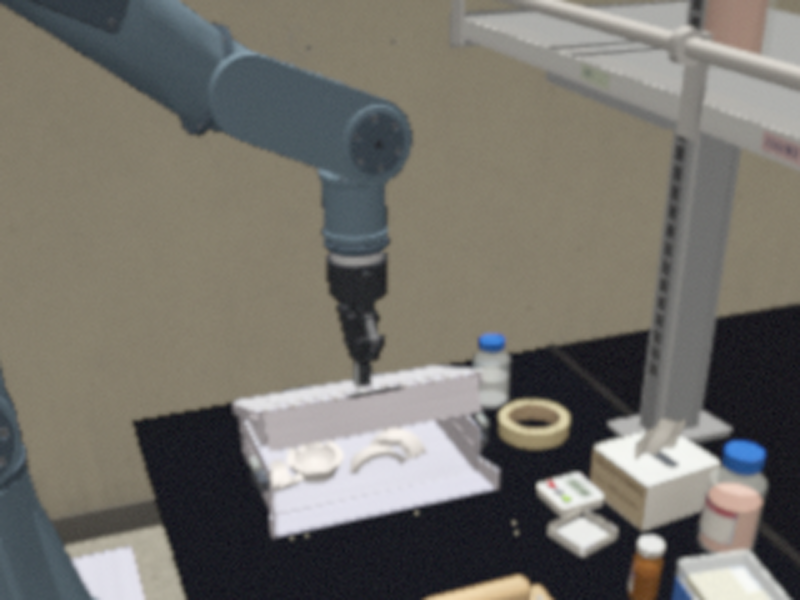

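View pics/wb.png

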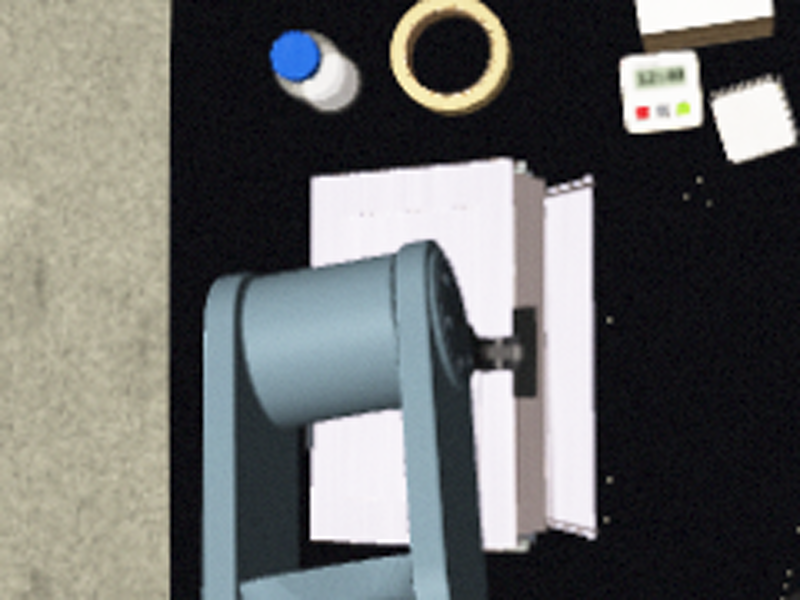

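Emit:
{"method": "drive_tool", "body": {
  "deltas": [
    {"slide":[0,0.1,0.3],"delta_rot":[0,0,0],"hand":0},
    {"slide":[0,0.1,0.3],"delta_rot":[0,0,0],"hand":0},
    {"slide":[0,0.05,0.25],"delta_rot":[0,0,0],"hand":0},
    {"slide":[0,0,0.1],"delta_rot":[0,0,0],"hand":0},
    {"slide":[0,0,0.08],"delta_rot":[0,0,0],"hand":0}
  ]
}}

```text
time_s: 25.75
eef_pos: [0.4705, 0.183, 0.0907]
eef_rot: [0.0, 1.0, -0.0, -0.0]
wrist_force: [-5.4, -2.4, 16.3]
opening: 0.001
```

Emit:
{"method": "drive_tool", "body": {
  "deltas": [
    {"slide":[0,0,0.05],"delta_rot":[0,0,0],"hand":0},
    {"slide":[0,0,0.05],"delta_rot":[0,0,0],"hand":0},
    {"slide":[0,0,0.04],"delta_rot":[0,0,0],"hand":0},
    {"slide":[0,0,0.03],"delta_rot":[0,0,0],"hand":0},
    {"slide":[0,0,0],"delta_rot":[0,0,0],"hand":0}
  ]
}}

```text
time_s: 26.38
eef_pos: [0.4705, 0.1826, 0.0832]
eef_rot: [0.001, 1.0, 0.0, -0.0]
wrist_force: [-3.9, -3.5, 8.6]
opening: 0.002
```

```bash
python3 -c "
from h import *
c=ctrl.camera('side');crop(c,180,100,380,250,'pics/xa.png')
to([.47,.181,.08],np.radians(0))"
```

```text
pics/xa.png scale 4.0
t 26.43 tcp [0.4705 0.1826 0.0832] toolx yaw 0.02 F [-4.1 -5.7  8.9] open 0.006
slide total units [-0.01   0.032  0.065]
rot units [0.0004 0.0001 0.0001]
```

View pics/xa.png

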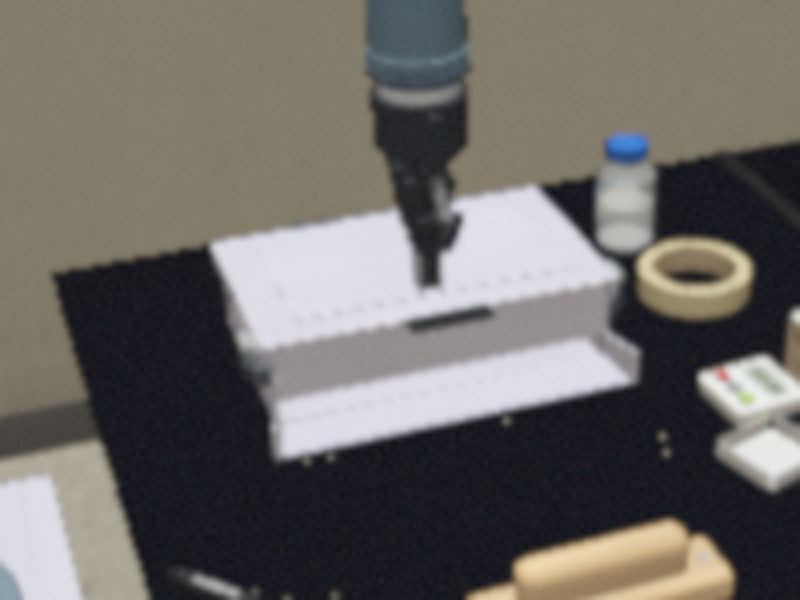

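Emit:
{"method": "drive_tool", "body": {
  "deltas": [
    {"slide":[0,0,0.04],"delta_rot":[0,0,0],"hand":0},
    {"slide":[0,0,0.03],"delta_rot":[0,0,0],"hand":0},
    {"slide":[0,0,0],"delta_rot":[0,0,0],"hand":0},
    {"slide":[0,0,0],"delta_rot":[0,0,0],"hand":0},
    {"slide":[0,0,0],"delta_rot":[0,0,0],"hand":0}
  ]
}}

```text
time_s: 27.05
eef_pos: [0.4711, 0.183, 0.0803]
eef_rot: [0.0, 1.0, 0.0, 0.0]
wrist_force: [-4.9, -3.5, 12.6]
opening: 0.0
```

Emit:
{"method": "drive_tool", "body": {
  "deltas": [
    {"slide":[0,0,0.03],"delta_rot":[0,0,0],"hand":0},
    {"slide":[0,0,0],"delta_rot":[0,0,0],"hand":0},
    {"slide":[0,0,0.03],"delta_rot":[0,0,0],"hand":0},
    {"slide":[0,0,0],"delta_rot":[0,0,0],"hand":0},
    {"slide":[0,0,0],"delta_rot":[0,0,0],"hand":0}
  ]
}}

```text
time_s: 27.68
eef_pos: [0.4712, 0.183, 0.0799]
eef_rot: [0.0, 1.0, 0.0, 0.0]
wrist_force: [-15.9, -5.4, 38.5]
opening: 0.004
```

Emit:
{"method": "drive_tool", "body": {
  "deltas": [
    {"slide":[0,0,-0.1],"delta_rot":[0,0,0],"hand":0},
    {"slide":[0,0,-0.3],"delta_rot":[0,0,0],"hand":0},
    {"slide":[0,0,-0.8],"delta_rot":[0,0,0],"hand":0},
    {"slide":[0,0,-1],"delta_rot":[0,0,0],"hand":0},
    {"slide":[0,0,-1],"delta_rot":[0,0,0],"hand":0}
  ]
}}

```text
time_s: 28.3
eef_pos: [0.4704, 0.1831, 0.2377]
eef_rot: [-0.0, 1.0, -0.0, 0.0]
wrist_force: [0.5, 0.2, -0.7]
opening: 0.002
```

```bash
python3 -c "
from h import *
c=ctrl.camera('side');crop(c,180,100,380,250,'pics/ya.png')
t=np.array([[y,v] for y in (.32,.62) for v in (.0,.018)])
# predicted front edge corners for lid angle 0, .03,.07 : pan frame -> world
for th in (0,.03,.07,.1):
  P=[[.4715+s*.15,.330-.192*np.cos(th)-.0015*np.sin(th),.077+.192*np.sin(th)+.0015*np.cos(th)+.0015] for s in(-1,1)]
  print(th,((px(c,P)-[180,100])*4).round(0).tolist())
c=ctrl.camera('top');crop(c,100,80,500,290,'pics/yb.png')
to([.47,.181,.08],np.radians(0))"
```

```text
pics/ya.png scale 4.0
0 [[261.0, 354.0], [617.0, 282.0]]
0.03 [[260.0, 347.0], [617.0, 276.0]]
0.07 [[259.0, 339.0], [617.0, 267.0]]
0.1 [[258.0, 332.0], [617.0, 261.0]]
pics/yb.png scale 2.0
t 28.4 tcp [0.4742 0.1838 0.2428] toolx yaw -0.0 F [0.3 0.2 0.6] open -0.006
slide total units [-0.123  0.061  3.255]
rot units [-0.0006 -0.0038 -0.    ]
```

View pics/ya.png

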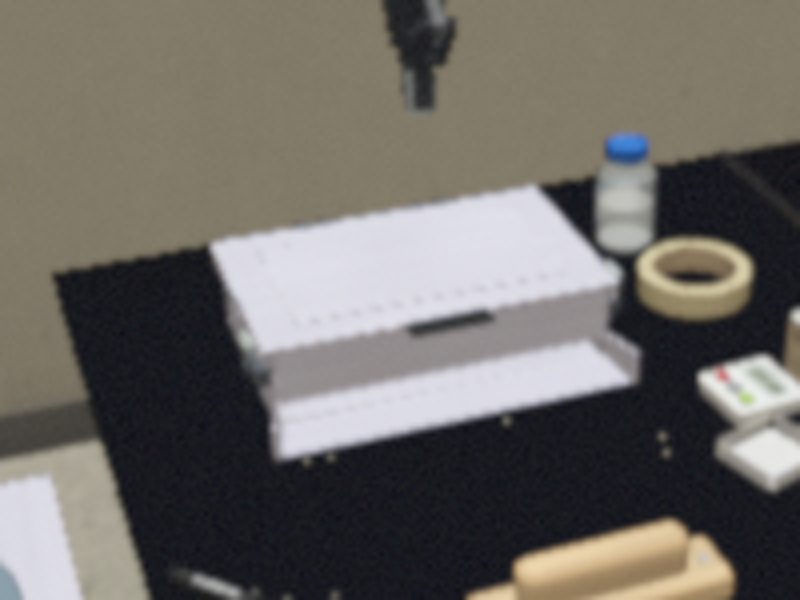

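View pics/yb.png

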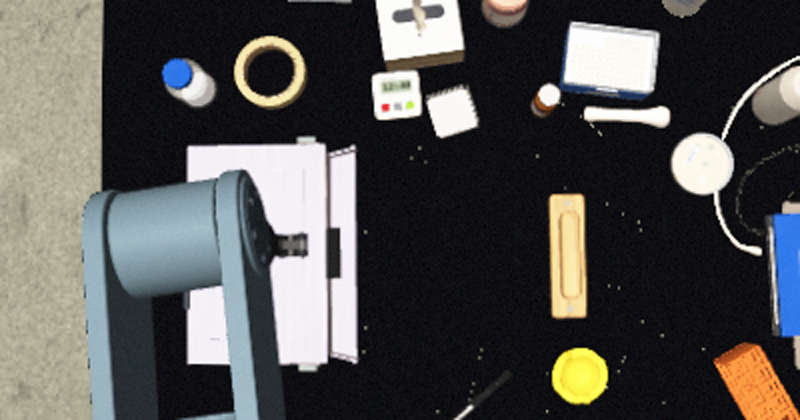

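Emit:
{"method": "drive_tool", "body": {
  "deltas": [
    {"slide":[0,0,0],"delta_rot":[0,0,0],"hand":0},
    {"slide":[0,0,0],"delta_rot":[0,0,0],"hand":0},
    {"slide":[0,0,0],"delta_rot":[0,0,0],"hand":0},
    {"slide":[0,0,0],"delta_rot":[0,0,0],"hand":0},
    {"slide":[0,0,0],"delta_rot":[0,0,0],"hand":0}
  ]
}}

```text
time_s: 29.02
eef_pos: [0.4705, 0.183, 0.2354]
eef_rot: [0.0, 1.0, -0.0, -0.0]
wrist_force: [-0.2, 0.4, -0.6]
opening: -0.002
```

```bash
python3 -c "
from h import *
print(ctrl.hand_in())"
```

```text
the job is handed in; nothing more can be done
None
```

The job is done and handed in at about 29 s. I swept all four pieces into the pan in two brush passes: wall_a and wall_b first, then the foot piece and wall_c. I then stood the brush on its bristles near (0.46, -0.19), well clear of the pan. Last, I pushed the lid over from behind and pressed it down at its edge.

**Pieces:** the pictures before closing showed all four inside the tray, clear of the lip. Only the brush was used on them, and no picture showed the gripper or arm touching one. Wall_c turned during the sweep and ended beside the foot piece at the side wall.

**Lid:** pressing met a hard stop at TCP height 0.080 m, the height of the shut lid. After I let go, its front corners matched the projection for angle 0 to within a few (4x-enlarged) pixels. The catches' clicks could not be observed directly; the stop and the lid staying down are the evidence.

**Force:** the wrist force read 38.5 N upward at the end of the last press (about 42 N with the sideways components). The closed fingertips made that press, not the gripper's body. This is the reading closest to the 40 N limit.

**Other things:** in the last pictures the pestle, timer, petri dish, bottle, weighing boat and yellow cup looked to be where they started. I checked this by eye and did not measure it.

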